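Pressurise the resin moulds for the model station parts

ROBOT

A 7-joint arm with a two-finger parallel gripper is mounted at the origin on the work surface. World frame = base frame: x ahead of the robot, y to its left, z up, the work surface at z = 0. Lengths are in mm, angles in rad, forces in N, time in s.
With the tool pointing down it reaches from about 400 to 875 mm from the base axis. Payload 4.4 kg.
Tool frame: the origin (TCP) lies at the very end of the fingers, on their centre line; the grasp point (between the pads) lies 19 mm behind it; z points along the fingers, y is the line along which they close (so a half turn about z gives the same grasp; the last joint's range is limited). The gripper opens to 85 mm and grips with 20 to 120 N. Pads are 22 mm wide; open, the fingers measure 114 mm over their backs; the gripper's body (76 mm by 85 mm) begins 54 mm behind the grasp point. The pads swing forward as they close: fully open they stand 13 mm farther back than shut.
Start: joints at [1.056, 0.628, 0.038, 1.517, -0.027, 0.996, -0.02], TCP at [282.053, -585.631, 231.313] pointing down, gripper open.
Joint ranges: [-3.06, 3.06], [-0.37, 2.12], [-1.25, 1.32], [0.18, 2.47], [-1.1, 4.24], [0.23, 1.98], [-2.94, 2.94]. Speed limits (rad/s): [2.57, 2.57, 3.14, 3.14, 3.14, 3.14, 3.14].

INTERFACE

Orientations are given as [roll, pitch, yaw] about the fixed x, y, z axes, in that order (R = Rz(yaw) Ry(pitch) Rx(roll)).
In Python, from cell import ctrl gives the robot as it stands.
- The arm moves only by the tool jog_arm, never from a script. Its argument "plan" is a list of rows, each an object of numbers: "tx", "ty", "tz": the shift along the tool's x, y, z as a fraction of full scale; "wx", "wy", "wz": the turn, a rotation vector about the tool's x, y, z as a fraction of full scale; "claw": the closure, from 0 (fully open) to 1 (shut). In form: [{"tx": .., "ty": .., "tz": .., "wx": .., "wy": .., "wz": .., "claw": ..}, ...]. A call has 1 to 12 rows; each row is the pose to reach, as a shift and turn from the pose commanded when the call began, along the tool's axes at that moment; what a row does not reach only later rows make up. Full scale, the value 1, is 300 mm for a shift and 90 degrees for a turn. A row lasts 1/10 s, in which the tool goes at most 50 mm and 8.59 degrees, less where a joint would pass 70% of its speed; a pose out of reach is approached as far as the arm can. A call with a number of a shift or a turn outside -1 to 1 is refused whole. A call with a gripper value outside its range is refused whole. The fingers move at their own pace and stop on an object; the grip force is fixed at half the most. Time passes only in rows, so rows that repeat a pose let the fingers close. It gives the time, the measured TCP pose, the force, the opening and the grip force at its end, in the units of the state.
- ctrl.read_state(): the state, without advancing time (a new reading comes with each control period).
- ctrl.get_image(name): name is "scene" or "top" or "wrist"; returns a dict with "img" (420x560x3 uint8, red, green, blue), "depth" (420x560 float32, mm along the optical axis (not along the pixel's ray), 0 where there is no reading), "fx", "fy", "cx", "cy" (pixels), "position" and "orientation" of the camera in the world; the wrist camera has in their place "hand_eye" (4x4, takes a point from camera to tool coordinates, whose origin is the TCP and whose axes are the flange's). Camera axes: x right, y down, z forward; pixel columns grow to the right and rows downward; lengths in mm; the calibration is good to about 2 mm. A picture is of the moment at which its call begins: read the wrist's pose just before it.
- ctrl.finish_job(): hands the job in; it is judged then, once.
Trained networks look in a picture, given as the dict that the camera call returned (one of the last four; its "shot" number tells which), for a name from the list of things; names that differ only in an ending like _2 or _b are one class to them, and where a whole thing is asked for, a point or a joint stands for the part that bears it (a point fixed in the world has none). Each returns a list of dicts, best first, with "score" (0 to 1); they miss things now and then, are a little off and sometimes report something else, mostly with a low value. They report only what shows in the picture. A call takes as long as a camera call. They do not tell look-alikes from the thing itself.
- ctrl.trace(picture, thing): "pixels" (420x560 bool, what is visible of it) and "extent" ([centre column, centre row, width, height] in pixels, round what is visible of it).
The state is a dict: "clock": time; "qpos": joint angles; "qd": joint speeds; "tau": joint torques, N m; "eef_pos": TCP position; "tool_rot": TCP orientation; "force": force on the tool from outside, world axes, zero at the start; "torque": the same for the moment, N m; "width": finger opening in mm; "gripper_force": force on a finger pad.
Only numpy, scipy, OpenCV 4.12 (cv2) and the standard library are available. Lean on these libraries where they do the work, as an engineer would, in place of code of your own. Each camera call takes 0.05 s, during which the arm holds its last target. There are 200 camera calls.

TASK

The filled moulds on the pouring sheet have to cure under pressure. Stand every one of them upright, pour hole up, on the rack inside the pressure pot, put the lid on so that it sits level and fully home on the rim, swing the red clamp arm right over it, tighten the clamp knob clockwise and stop at the first click of its slip clutch, and only then turn the yellow air lever fully open. Leave the model coach, the resin bottle and the mixing cup where they stand.

Things in the scene. Friction and masses are not known exactly. Their poses are not given: they have to be found in the camera images.
- mould1: Two-part casting mould with a blue core between two thin wooden boards, rubber bands round it: a block 34 (its x) x 52 (its y) x 44 mm (its z, up), 0.13 kg, loose. White pour hole on the top face. Origin: centre of its underside. It may be absent.
- mould2: The same with an orange core; may be absent.
- mould3: The same with a green core; may be absent.
- mould4: The same with a red core; may be absent.
- board: Thin pouring sheet with a white edge lying fixed on the bench, 200 x 220 x 3 mm, on which the moulds stand at the start. Origin: centre of its underside.
- lid: Loose round aluminium pot lid, 0.6 kg: plate of 200 mm diameter, 10 mm thick; under it a stepped spigot 8 mm deep (171 mm diameter, the lowest 4 mm 164 mm) that drops inside the pot's 180 mm mouth; on top in the middle a steel boss of 30 mm diameter to lift it by, whose flat top is 36 mm above the plate's underside. Origin: centre of the plate's underside (the face that rests on the rim), z up. At the start it lies boss up on the bench, resting on its spigot.
- rack (a point): Centre of the top of the perforated rack inside the pot, on the pot's axis, 60 mm below the rim; x and y are the pot's axes. The pot is a blue round vessel fixed to the bench: outside 192 mm, inside 180 mm diameter, the rim 115 mm above the bench, on a dark steel base plate 265 x 220 x 10 mm. A mould standing on the rack ends 16 mm below the rim.
- rim (a point): Centre of the pot's mouth at rim height. The lid is home when its origin is here.
- yoke_pivot (a point): Axis (z, vertical) of the red clamp arm, on a 24 mm column 125 mm from the pot's axis along the pot's +x; at mid height of the arm (arm 20 mm tall, 22 mm wide; its top 10 mm above this point; column and arm do not reach higher than 12 mm above this point, apart from handle and knob).
- yoke_handle (a point): Middle of the swing handle: an upright black round peg of 12 mm diameter at the free end of the clamp arm, 185 mm from the pivot, standing clear 40 mm above the arm (its top lies 18 mm above this point). 60 mm from the knob's axis.
- yoke (a joint): Swing of the clamp arm in rad: 0 = against its stop, pointing along the pot's -x with the knob exactly over the middle of the pot; it opens anticlockwise seen from above, up to 1.75. It stays where it is left; about 0.2 N m moves it. Shut, its foot passes just over the lid's boss, so the lid must already be home.
- knob_grip (a point): Centre of the black clamp knob, an upright bar 50 mm long (along this point's x), 16 mm thick (its y), 28 mm tall, to be gripped across its thickness; its top lies 14 mm above this point, its underside 14 mm below, and the clamp arm's top 32 mm below. It turns with the knob about its z (vertical). It is carried on the clamp arm, 125 mm from the pivot.
- screw (a joint): Turn of the clamp screw in rad, growing clockwise seen from above: it lowers the foot 1.6 mm per rad. With the arm shut over the seated lid the foot meets the lid's boss at about 3.1, and the screw comes up hard against its shoulder at 3.3. It starts between 0.2 and 1.4, turns with 0.19 N m and stays where it is left.
- clutch (a joint): Turn in rad of the knob against the screw (slip clutch, growing clockwise seen from above). It stays under 0.08 while the screw still turns. Once the screw has stopped, the resistance rises to 0.28 N m at 0.13, falls off to nothing at 0.28 (the click: beyond it the knob snaps forward by itself) and the knob settles in the next notch at 0.52. The second click would come at 0.8. Let go before 0.28, the knob springs back to about 0.
- valve_pivot (a point): Vertical axis (z) of the air valve on its brass riser beside the pot, at the lever's mid height.
- valve_tip (a point): Point on the yellow air lever 52 mm from its axis (the lever ends 60 mm from the axis; 11 mm wide, 16 mm tall). x points outward along the lever; this point is at mid height, some 134 mm above the bench, 19 mm above the rim's height. The brass valve body under it is 32 mm in diameter and ends 18 mm below the lever's underside.
- valve (a joint): Turn of the lever in rad: 0 = shut (across the air pipe), 1.57 = fully open against its stop (pointing straight away from the pot); it opens anticlockwise seen from above and stays where it is left; about 0.1 N m moves it.
- coach: Finished brown model coach on a piece of display track, 280 x 45 x 62 mm, loose; leave alone. Origin: centre of its underside.
- resin_bottle: White resin bottle, 64 mm diameter, 160 mm tall, loose; leave alone. Origin: centre of its underside.
- mixing_cup: Yellow mixing cup, 68 mm diameter, 85 mm tall, loose; leave alone. Origin: centre of its underside.
There are look-alikes about, which are no part of the job. Of the things shaped like the lid, the aluminium one is meant.

How it is judged:
By the outcome, as a careful person would: the job done as asked, in the order asked, and still so for the second after the job is handed in, with the robot touching nothing.
Of mould1, mould2, mould3, mould4 only 2 to 4 are there at a start; the rules pass over those that are not, and their reading is None.
At some moment in a run one of mould1, mould2, mould3, mould4 may be knocked a few centimetres aside while the robot is not near it.
Once in a run the grip may slacken for a moment while it holds something.
It also fails if it takes over 210 s, if anything falls off the work surface, if the arm or the gripper's body presses on something with over 40 N, if the wrist force passes 120 N, or if a joint passes its speed limit or range.

## Working session

There is one attempt and no reset: what is moved stays moved. The work goes in short steps, Python scripts to look and compute and a tool call to move; the robot and the scene stay as the last step left them, time stands still between calls to the robot, and variables do not carry over. Pictures are saved under pics/ and viewed, at most 14 in all, crops included, and the job is handed in when it is done.

Besides the shell and the picture viewer there is one more tool, called as a command line: name --argument value ..., lists and objects as JSON in quotes. jog_arm: Moves the arm, as the interface text tells. Shift numbers are shares of 300 mm and turn numbers shares of 90 degrees, none past 1 either way. Its arguments: {"type":"object","properties":{"plan":{"type":"array"}},"required":["plan"]}

```bash
mkdir -p pics; ls
cat > h.py <<'E'
import numpy as np, cv2
from scipy.spatial.transform import Rotation as R
from cell import ctrl
def save(p,n): cv2.imwrite('pics/'+n,p['img'][:,:,::-1])
def rot(o):
    o=np.array(o,float)
    return o if o.shape==(3,3) else R.from_euler('xyz',o).as_matrix()
def cam(p,st=None):
    if 'hand_eye' in p:
        T=np.eye(4);T[:3,:3]=rot(st['tool_rot']);T[:3,3]=st['eef_pos'];T=T@np.array(p['hand_eye']);return T[:3,:3],T[:3,3]
    return rot(p['orientation']),np.array(p['position'])
def cloud(p,st=None):
    M,t=cam(p,st);v,u=np.mgrid[:420,:560];d=p['depth']
    c=np.stack([(u-p['cx'])/p['fx']*d,(v-p['cy'])/p['fy']*d,d],-1)
    return c@M.T+t
def ray(p,u,v,z,st=None):
    M,t=cam(p,st);r=M@np.array([(u-p['cx'])/p['fx'],(v-p['cy'])/p['fy'],1]);return t+r*(z-t[2])/r[2]
E
python3 - <<'E'
from h import *
s=ctrl.read_state();print(s)
for n in ['top','scene']:
    p=ctrl.get_image(n);save(p,n+'0.png');print(n,p['position'],p['orientation'],p['fx'],p['cx'],p['cy'])
    P=cloud(p)
    for t in ['mould1','mould2','mould3','mould4','lid','board','rack','yoke','knob_grip','yoke_handle','valve_tip','coach','resin_bottle','mixing_cup']:
        try:
            for r in ctrl.trace(p,t)[:4]:
                m=r['pixels']&(p['depth']>0);q=P[m]
                print(t,round(r['score'],2),np.round(r['extent']),m.sum(),np.round(np.median(q,0)) if len(q) else '',np.round(np.percentile(q[:,2],98)) if len(q) else '')
        except Exception as e: print(t,e)
E
```

```text
pics
{'clock': 0.0, 'qpos': array([ 1.05616647,  0.62935748,  0.03846482,  1.51837271, -0.02700015,
        0.99630999, -0.02000172]), 'qd': array([ 5.05291335e-04, -9.59645451e-04, -4.84591284e-04,  3.90493120e-05,
        1.13827910e-03,  5.91384993e-04,  1.08102486e-03]), 'tau': array([-3.72761815e-05, -5.63401294e+01,  1.22604132e+00, -1.93448782e+01,
        1.09991734e-02,  1.02198686e-02, -7.40268433e-06]), 'eef_pos': array([ 281.78162652, -585.04414229,  230.38065834]), 'tool_rot': array([-3.13966421e+00,  3.96023356e-05,  4.48809495e-01]), 'force': array([-0.35806779,  0.30397604, -0.37857582]), 'torque': array([-0.04788375, -0.04164722, -0.00690414]), 'gripper_force': 0.0, 'width': 84.9311971148871}
top [ 377.93276507    3.98207989 1338.92166943] [-3.06553161 -0.01192139 -1.59785301] 502.88418486807325 278.8499133012612 206.69331224149218
mould1 0.82 [131. 239.  26.  15.] 298 [400. 368.  46.] 51.0
mould1 0.74 [176. 242.  22.  22.] 326 [397. 252.  46.] 51.0
mould1 0.63 [175. 203.  25.  24.] 369 [497. 258.  45.] 52.0
mould2 0.82 [131. 239.  26.  15.] 298 [400. 368.  46.] 51.0
[... 2620 characters left out ...]
1. 248.  26.  19.] 305 [ 622. -116.  227.] 234.0
knob_grip 0.32 [384. 249. 345. 123.] 9365 [605.  11.  54.] 223.0
yoke_handle 0.95 [258. 250.  95.  23.] 1392 [628. -95. 186.] 233.0
yoke_handle 0.53 [385. 250. 350. 130.] 9892 [608.  15.  54.] 223.0
valve_tip 0.62 [331. 254.  22.  23.] 195 [653.  99. 141.] 146.0
valve_tip 0.33 [308. 322. 114.  48.] 2206 [769.  -1.  55.] 64.0
coach 0.92 [306. 320. 111.  48.] 2319 [769.  -5.  54.] 64.0
resin_bottle 0.64 [416. 240.  36.  47.] 989 [671. 330.  99.] 161.0
resin_bottle 0.22 [379. 173.  25.  25.] 350 [409. 363.  40.] 49.0
mixing_cup 0.75 [330. 253.  12.  21.] 115 [657.  94. 142.] 146.0
mixing_cup 0.74 [161. 322.  34.  30.] 882 [ 654. -339.   51.] 87.0
```

Run:
```python
import cv2
a=cv2.imread('pics/top0.png');cv2.imwrite('pics/a.png',cv2.resize(a[80:370,90:460],(740,580),interpolation=cv2.INTER_CUBIC))
```

```text
(no output)
```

View pics/a.png

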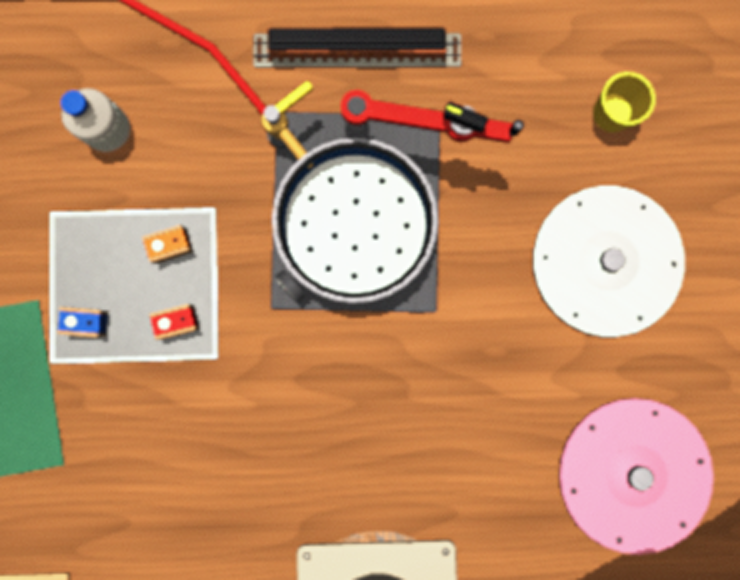

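View pics/scene0.png

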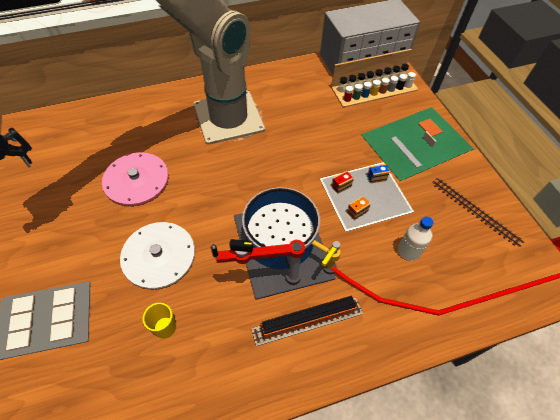

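The top crop shows the orange mould at (166,244), blue at (80,322) and red at (174,322), all upright with the white hole up; there is no green one. Two things are shaped like the lid: grey-white at (612,260), which is full image (396,210), and pink at (640,478), which is full image (410,319). I choose the grey-white one as the aluminium lid and will check it in a crop. The yoke stands open, pointing to the right, and the lever is at (295,97).

```bash
cat >> h.py <<'E'
from scipy.optimize import least_squares
def circ(q,r=None):
    c0=q.mean(0)
    if r: s=least_squares(lambda c:np.hypot(*(q-c[:2]).T)-r,c0,loss='soft_l1',f_scale=2);return s.x,np.abs(s.fun).mean()
    s=least_squares(lambda c:np.hypot(*(q-c[:2]).T)-c[2],[*c0,90],loss='soft_l1',f_scale=2);return s.x,np.abs(s.fun).mean()
def rect(q):
    (c,(w,h),a)=cv2.minAreaRect(q.astype(np.float32));
    if w<h: a+=90;w,h=h,w
    return np.round(c,1),np.round([w,h],1),round(((a+0)%180),1)   # a = direction of long side, deg from world x
E
python3 - <<'E'
from h import *
p=ctrl.get_image('top');P=cloud(p);X,Y,Z=P[...,0],P[...,1],P[...,2]
def sel(x0,x1,y0,y1,z0,z1): return (X>x0)&(X<x1)&(Y>y0)&(Y<y1)&(Z>z0)&(Z<z1)&(p['depth']>0)
for n,(x,y) in dict(red=(397,252),blue=(400,368),orange=(497,258)).items():
    m=sel(x-45,x+45,y-45,y+45,38,60);hole=m&(p['img'].min(-1)>190);print(n,rect(P[m][:,:2]),np.median(Z[m]),np.round(P[hole][:,:2].mean(0)),p['img'][m].mean(0).round())
m=sel(430,680,-100,150,111,122);q=P[m][:,:2];print('rim',m.sum(),circ(q),np.median(Z[m]))
m=sel(430,680,-80,120,50,62);print('rack',circ(P[m][:,:2])[0],rect(P[m][:,:2]),np.median(Z[m]))
m=sel(360,570,-430,-210,13,22);print('lid mean',P[m][:,:2].mean(0),np.median(Z[m]),rect(P[m][:,:2]),p['img'][m].mean(0))
m=sel(360,570,-430,-210,35,60);print('boss',P[m][:,:2].mean(0),np.median(Z[m]),rect(P[m][:,:2]))
m=sel(560,760,-260,60,170,200);print('arm',rect(P[m][:,:2]),np.percentile(Z[m],[10,50,90]),P[m].min(0),P[m].max(0))
m=sel(560,760,-260,60,205,245);
n,l=cv2.connectedComponents(m.astype(np.uint8))
for i in range(1,n):
    q=P[l==i]
    if len(q)>5: print('high',len(q),rect(q[:,:2]),np.percentile(q[:,2],[5,50,95]))
m=(p['img'][...,0]>150)&(p['img'][...,1]>140)&(p['img'][...,2]<80)&sel(560,760,30,200,125,165);print('lever',rect(P[m][:,:2]),np.median(Z[m]),m.sum(),P[m].min(0),P[m].max(0))
m=sel(540,800,60,200,118,175);print('valve all',P[m].min(0),P[m].max(0))
m=sel(430,760,-160,160,6,14);print('base',rect(P[m][:,:2]))
print('wrist hand_eye',ctrl.get_image('wrist')['hand_eye'].round(2))
a=p['img'][160:260,345:450,::-1];cv2.imwrite('pics/lid.png',cv2.resize(a,None,fx=4,fy=4))
E
```

```text
red (array([397. , 253.1]), array([53.2, 34.3]), 102.9) 45.99367446304359 [395. 262.] [237. 123. 100.]
blue (array([399.9, 371.9]), array([52.8, 34.1]), 84.3) 46.301242719654965 [401. 381.] [131. 148. 195.]
orange (array([497.5, 260.7]), array([52.3, 34.8]), 106.0) 45.955923955890285 [495. 270.] [237. 176. 106.]
rim 821 (array([514.82235298,  15.66014797,  94.35151239]), np.float64(3.104955418784724)) 114.19871210524457
rack [516.60695244  15.80894875  63.08952243] (array([518.2,  16.5]), array([177.8, 173. ]), 88.6) 54.515705728228795
lid mean [ 460.92233248 -317.76086565] 17.568487674631456 (array([ 461.8, -318. ]), array([197.9, 197.4]), 137.4) [246.18435013 247.29628647 241.71220159]
boss [ 462.08536086 -317.37735562] 43.27521145033097 (array([ 462.4, -317.6]), array([30.4, 28.7]), 127.6)
arm (array([623.1, -73.1]), array([204.8,  37.8]), 79.3) [180.36463116 185.06714739 188.18091334] [ 594.17725262 -172.59836912  170.32326785] [657.33074197  27.42203096 198.54400521]
high 231 (array([ 614.7, -112.7]), array([48.5, 31.3]), 90.8) [205.79339042 229.49752501 234.10042973]
high 36 (array([ 603.2, -171.6]), array([12.1, 10.6]), 80.5) [209.1010886  224.56931639 227.84622165]
lever (array([663.5,  84.4]), array([49.1, 12.2]), 127.1) 139.39302584110828 43 [645.09798672  63.60654946 128.35419925] [682.32694789 105.17198111 143.63228037]
valve all [541.6009242   61.55078367 118.07457263] [682.32694789 119.4326149  150.49354747]
base (array([594.5,  -0.8]), array([328.2, 317.4]), 0.3)
wrist hand_eye [[-0.000e+00 -9.500e-01 -3.200e-01  8.295e+01]
 [ 1.000e+00  0.000e+00 -0.000e+00 -9.000e-02]
 [ 0.000e+00 -3.200e-01  9.500e-01 -1.425e+02]
 [ 0.000e+00  0.000e+00  0.000e+00  1.000e+00]]
```

View pics/lid.png

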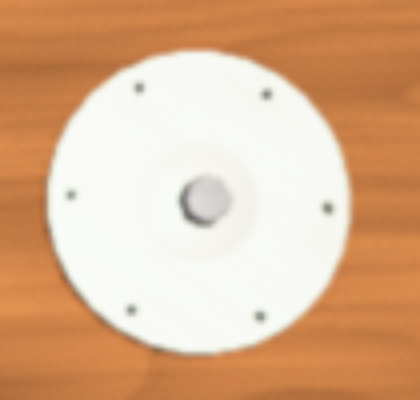

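The crop shows a pale aluminium plate with a steel boss at its centre (207,200), so the choice holds. Now I move towards the moulds, with the tool yaw at 90°.

jog_arm --plan '[{"tx": 0.873, "ty": -0.522, "tz": -0.067, "wz": -0.714, "claw": 0.2}, {"tx": 0.873, "ty": -0.522, "tz": -0.067, "wz": -0.714, "claw": 0.2}, {"tx": 0.873, "ty": -0.522, "tz": -0.067, "wz": -0.714, "claw": 0.2}, {"tx": 0.873, "ty": -0.522, "tz": -0.067, "wz": -0.714, "claw": 0.2}, {"tx": 0.873, "ty": -0.522, "tz": -0.067, "wz": -0.714, "claw": 0.2}, {"tx": 0.873, "ty": -0.522, "tz": -0.067, "wz": -0.714, "claw": 0.2}, {"tx": 0.873, "ty": -0.522, "tz": -0.067, "wz": -0.714, "claw": 0.2}, {"tx": 0.873, "ty": -0.522, "tz": -0.067, "wz": -0.714, "claw": 0.2}, {"tx": 0.873, "ty": -0.522, "tz": -0.067, "wz": -0.714, "claw": 0.2}, {"tx": 0.873, "ty": -0.522, "tz": -0.067, "wz": -0.714, "claw": 0.2}, {"tx": 0.873, "ty": -0.522, "tz": -0.067, "wz": -0.714, "claw": 0.2}]'

```text
invalid input at $.plan[0]: expected keys tx, ty, tz, wx, wy, wz, claw
```

jog_arm --plan '[{"tx": 0.933, "ty": 0, "claw": 0.2}, {"tx": 0.933, "ty": 0, "claw": 0.2}, {"tx": 0.933, "ty": 0, "claw": 0.2}, {"tx": 0.933, "ty": 0, "claw": 0.2}, {"tx": 0.933, "ty": 0, "claw": 0.2}, {"tx": 0.933, "ty": 0, "claw": 0.2}, {"tx": 0.933, "ty": 0, "claw": 0.2}, {"tx": 0.933, "ty": 0, "claw": 0.2}]'

```text
invalid input at $.plan[0]: expected keys tx, ty, tz, wx, wy, wz, claw
```

jog_arm --plan '[{"tx": 0.8, "ty": 0, "claw": 0.2}, {"tx": 0.8, "ty": 0, "claw": 0.2}, {"tx": 0.8, "ty": 0, "claw": 0.2}, {"tx": 0.8, "ty": 0, "claw": 0.2}, {"tx": 0.8, "ty": 0, "claw": 0.2}, {"tx": 0.8, "ty": 0, "claw": 0.2}, {"tx": 0.8, "ty": 0, "claw": 0.2}, {"tx": 0.8, "ty": 0, "claw": 0.2}]'

```text
invalid input at $.plan[0]: expected keys tx, ty, tz, wx, wy, wz, claw
```

jog_arm --plan '[{"tx": 0.873, "ty": -0.522, "tz": -0.067, "wx": 0, "wy": 0, "wz": -0.714, "claw": 0.2}, {"tx": 0.873, "ty": -0.522, "tz": -0.067, "wx": 0, "wy": 0, "wz": -0.714, "claw": 0.2}, {"tx": 0.873, "ty": -0.522, "tz": -0.067, "wx": 0, "wy": 0, "wz": -0.714, "claw": 0.2}, {"tx": 0.873, "ty": -0.522, "tz": -0.067, "wx": 0, "wy": 0, "wz": -0.714, "claw": 0.2}, {"tx": 0.873, "ty": -0.522, "tz": -0.067, "wx": 0, "wy": 0, "wz": -0.714, "claw": 0.2}, {"tx": 0.873, "ty": -0.522, "tz": -0.067, "wx": 0, "wy": 0, "wz": -0.714, "claw": 0.2}, {"tx": 0.873, "ty": -0.522, "tz": -0.067, "wx": 0, "wy": 0, "wz": -0.714, "claw": 0.2}, {"tx": 0.873, "ty": -0.522, "tz": -0.067, "wx": 0, "wy": 0, "wz": -0.714, "claw": 0.2}, {"tx": 0.873, "ty": -0.522, "tz": -0.067, "wx": 0, "wy": 0, "wz": -0.714, "claw": 0.2}, {"tx": 0.873, "ty": -0.522, "tz": -0.067, "wx": 0, "wy": 0, "wz": -0.714, "claw": 0.2}, {"tx": 0.873, "ty": -0.522, "tz": -0.067, "wx": 0, "wy": 0, "wz": -0.714, "claw": 0.2}]'

```text
clock: 2.7
eef_pos: [449.7, -331.5, 251.4]
tool_rot: [-3.141, 0.0, 1.568]
force: [-1.0, 0.9, 0.1]
width: 68.5
gripper_force: 0.0
```

jog_arm --plan '[{"tx": 0.933, "ty": 0, "tz": 0, "wx": 0, "wy": 0, "wz": 0, "claw": 0.2}, {"tx": 0.933, "ty": 0, "tz": 0, "wx": 0, "wy": 0, "wz": 0, "claw": 0.2}, {"tx": 0.933, "ty": 0, "tz": 0, "wx": 0, "wy": 0, "wz": 0, "claw": 0.2}, {"tx": 0.933, "ty": 0, "tz": 0, "wx": 0, "wy": 0, "wz": 0, "claw": 0.2}, {"tx": 0.933, "ty": 0, "tz": 0, "wx": 0, "wy": 0, "wz": 0, "claw": 0.2}, {"tx": 0.933, "ty": 0, "tz": 0, "wx": 0, "wy": 0, "wz": 0, "claw": 0.2}, {"tx": 0.933, "ty": 0, "tz": 0, "wx": 0, "wy": 0, "wz": 0, "claw": 0.2}, {"tx": 0.933, "ty": 0, "tz": 0, "wx": 0, "wy": 0, "wz": 0, "claw": 0.2}]'

```text
clock: 3.5
eef_pos: [450.3, -51.2, 251.6]
tool_rot: [3.141, 0.001, 1.571]
force: [-0.1, -1.0, -0.2]
width: 68.2
gripper_force: 0.0
```

jog_arm --plan '[{"tx": 0.8, "ty": 0, "tz": 0, "wx": 0, "wy": 0, "wz": 0, "claw": 0.2}, {"tx": 0.8, "ty": 0, "tz": 0, "wx": 0, "wy": 0, "wz": 0, "claw": 0.2}, {"tx": 0.8, "ty": 0, "tz": 0, "wx": 0, "wy": 0, "wz": 0, "claw": 0.2}, {"tx": 0.8, "ty": 0, "tz": 0, "wx": 0, "wy": 0, "wz": 0, "claw": 0.2}, {"tx": 0.8, "ty": 0, "tz": 0, "wx": 0, "wy": 0, "wz": 0, "claw": 0.2}, {"tx": 0.8, "ty": 0, "tz": 0, "wx": 0, "wy": 0, "wz": 0, "claw": 0.2}, {"tx": 0.8, "ty": 0, "tz": 0, "wx": 0, "wy": 0, "wz": 0, "claw": 0.2}, {"tx": 0.8, "ty": 0, "tz": 0, "wx": 0, "wy": 0, "wz": 0, "claw": 0.2}]'

```text
clock: 4.3
eef_pos: [450.9, 186.3, 251.1]
tool_rot: [-3.141, 0.002, 1.566]
force: [-0.5, 0.1, -0.6]
width: 68.6
gripper_force: 0.0
```

```bash
cat >> h.py <<'E'
def moulds(name='wrist'):
    s=ctrl.read_state();p=ctrl.get_image(name);P=cloud(p,s);X,Y,Z=P[...,0],P[...,1],P[...,2]
    m=((X>340)&(X<570)&(Y>190)&(Y<450)&(Z>38)&(Z<60)&(p['depth']>0)).astype(np.uint8)
    n,l=cv2.connectedComponents(m)
    for i in range(1,n):
        k=l==i
        if k.sum()>80: c=p['img'][k];c=c[c.max(1).astype(int)-c.min(1)>60];print(name,k.sum(),rect(P[k][:,:2]),np.median(Z[k]).round(1),c.mean(0).round() if len(c) else '')
    return p
E
python3 - <<'E'
from h import *
p=moulds();save(p,'w1.png');moulds('top')
s=ctrl.read_state();print(s['eef_pos'],s['tool_rot'])
E
```

```text
wrist 142 (array([396.9, 346.8]), array([34.5,  4.6]), 0.6) 43.9 [109. 112. 138.]
wrist 2076 (array([497. , 261.5]), array([51.9, 34.5]), 106.2) 46.8 [218. 143.  85.]
wrist 2042 (array([396.3, 253.9]), array([52.1, 34.4]), 102.9) 46.8 [213.  97.  78.]
top 191 (array([399.4, 372.2]), array([52.7, 33.2]), 82.8) 46.5 [123. 147. 204.]
[450.91772679 186.58882489 251.29344192] [-3.14151306e+00  1.13548246e-03  1.56620162e+00]
```

View pics/w1.png

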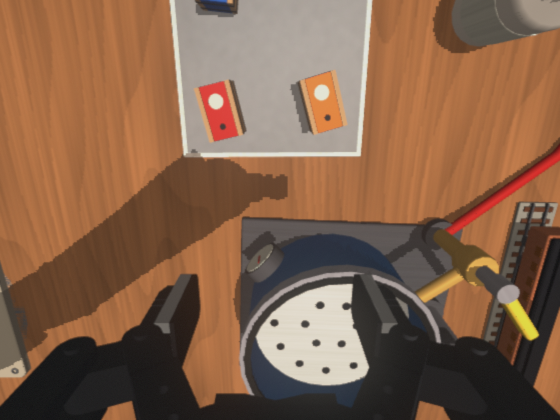

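jog_arm --plan '[{"tx": 0.25, "ty": 0.153, "tz": 0, "wx": 0, "wy": 0, "wz": -0.18, "claw": 0.2}, {"tx": 0.25, "ty": 0.153, "tz": 0, "wx": 0, "wy": 0, "wz": -0.18, "claw": 0.2}, {"tx": 0.25, "ty": 0.153, "tz": 0.3, "wx": 0, "wy": 0, "wz": -0.18, "claw": 0.2}, {"tx": 0.25, "ty": 0.153, "tz": 0.5, "wx": 0, "wy": 0, "wz": -0.18, "claw": 0.2}, {"tx": 0.25, "ty": 0.153, "tz": 0.65, "wx": 0, "wy": 0, "wz": -0.18, "claw": 0.2}, {"tx": 0.25, "ty": 0.153, "tz": 0.74, "wx": 0, "wy": 0, "wz": -0.18, "claw": 0.2}, {"tx": 0.25, "ty": 0.153, "tz": 0.79, "wx": 0, "wy": 0, "wz": -0.18, "claw": 0.2}, {"tx": 0.25, "ty": 0.153, "tz": 0.79, "wx": 0, "wy": 0, "wz": -0.18, "claw": 0.2}, {"tx": 0.25, "ty": 0.153, "tz": 0.79, "wx": 0, "wy": 0, "wz": -0.18, "claw": 0.2}]'

```text
clock: 5.3
eef_pos: [496.7, 263.1, 14.7]
tool_rot: [-3.141, 0.0, 1.852]
force: [0.3, 0.3, 0.3]
width: 68.0
gripper_force: 0.0
```

jog_arm --plan '[{"tx": 0, "ty": 0, "tz": 0, "wx": 0, "wy": 0, "wz": 0, "claw": 1}, {"tx": 0, "ty": 0, "tz": 0, "wx": 0, "wy": 0, "wz": 0, "claw": 1}, {"tx": 0, "ty": 0, "tz": 0, "wx": 0, "wy": 0, "wz": 0, "claw": 1}, {"tx": 0, "ty": 0, "tz": 0, "wx": 0, "wy": 0, "wz": 0, "claw": 1}, {"tx": 0, "ty": 0, "tz": 0, "wx": 0, "wy": 0, "wz": 0, "claw": 1}, {"tx": 0, "ty": 0, "tz": 0, "wx": 0, "wy": 0, "wz": 0, "claw": 1}, {"tx": 0, "ty": 0, "tz": 0, "wx": 0, "wy": 0, "wz": 0, "claw": 1}, {"tx": 0, "ty": 0, "tz": 0, "wx": 0, "wy": 0, "wz": 0, "claw": 1}, {"tx": 0, "ty": 0, "tz": 0, "wx": 0, "wy": 0, "wz": 0, "claw": 1}]'

```text
clock: 6.2
eef_pos: [497.8, 264.5, 16.9]
tool_rot: [3.138, -0.0, 1.853]
force: [-0.4, -1.0, 6.4]
width: 33.4
gripper_force: 60.5
```

jog_arm --plan '[{"tx": 0, "ty": 0, "tz": -0.1, "wx": 0, "wy": 0, "wz": 0, "claw": 1}, {"tx": 0, "ty": 0, "tz": -0.25, "wx": 0, "wy": 0, "wz": 0, "claw": 1}, {"tx": 0, "ty": 0, "tz": -0.4, "wx": 0, "wy": 0, "wz": 0, "claw": 1}, {"tx": 0, "ty": 0, "tz": -0.543, "wx": 0, "wy": 0, "wz": 0, "claw": 1}, {"tx": -0.15, "ty": -0.05, "tz": -0.543, "wx": 0, "wy": 0, "wz": 0.04, "claw": 1}, {"tx": -0.3, "ty": -0.1, "tz": -0.543, "wx": 0, "wy": 0, "wz": 0.08, "claw": 1}, {"tx": -0.45, "ty": -0.16, "tz": -0.543, "wx": 0, "wy": 0, "wz": 0.12, "claw": 1}, {"tx": -0.6, "ty": -0.21, "tz": -0.543, "wx": 0, "wy": 0, "wz": 0.18, "claw": 1}, {"tx": -0.74, "ty": -0.26, "tz": -0.543, "wx": 0, "wy": 0, "wz": 0.18, "claw": 1}, {"tx": -0.84, "ty": -0.295, "tz": -0.543, "wx": 0, "wy": 0, "wz": 0.18, "claw": 1}, {"tx": -0.877, "ty": -0.308, "tz": -0.543, "wx": 0, "wy": 0, "wz": 0.18, "claw": 1}, {"tx": -0.877, "ty": -0.308, "tz": -0.543, "wx": 0, "wy": 0, "wz": 0.18, "claw": 1}]'

```text
clock: 7.4
eef_pos: [480.9, -16.3, 178.1]
tool_rot: [3.14, 0.001, 1.567]
force: [-0.9, 0.7, -0.8]
width: 33.3
gripper_force: 60.0
```

Run:
```python
from h import *
s=ctrl.read_state();print(s['eef_pos'],s['tool_rot'],s['width'],s['gripper_force'],s['force'])
moulds('top')
p=ctrl.get_image('wrist');save(p,'w2.png')
```

```text
[480.86329394 -16.30059154 178.12670125] [3.14024435e+00 7.61055339e-04 1.56650877e+00] 33.320191339047504 60.015878677368164 [-0.92993205  0.70403158 -0.78883264]
top 281 (array([399.8, 372.1]), array([53.5, 33.9]), 84.4) 46.1 [114. 139. 198.]
top 284 (array([397. , 252.9]), array([52.8, 34.2]), 103.1) 46.2 [236. 110.  85.]
```

View pics/w2.png

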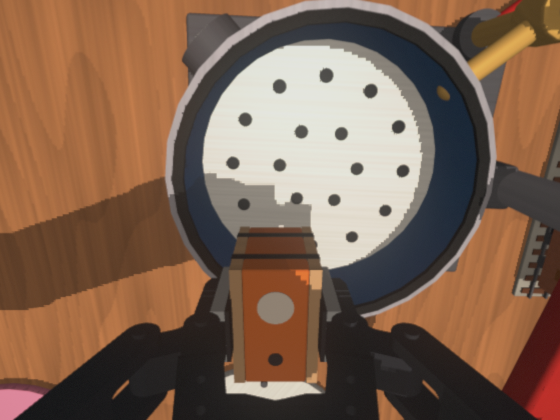

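jog_arm --plan '[{"tx": 0.006, "ty": 0.005, "tz": 0.1, "wx": 0, "wy": 0, "wz": 0, "claw": 1}, {"tx": 0.006, "ty": 0.005, "tz": 0.2, "wx": 0, "wy": 0, "wz": 0, "claw": 1}, {"tx": 0.006, "ty": 0.005, "tz": 0.28, "wx": 0, "wy": 0, "wz": 0, "claw": 1}, {"tx": 0.006, "ty": 0.005, "tz": 0.33, "wx": 0, "wy": 0, "wz": 0, "claw": 1}, {"tx": 0.006, "ty": 0.005, "tz": 0.35, "wx": 0, "wy": 0, "wz": 0, "claw": 1}, {"tx": 0.006, "ty": 0.005, "tz": 0.36, "wx": 0, "wy": 0, "wz": 0, "claw": 1}, {"tx": 0.006, "ty": 0.005, "tz": 0.363, "wx": 0, "wy": 0, "wz": 0, "claw": 1}, {"tx": 0.006, "ty": 0.005, "tz": 0.363, "wx": 0, "wy": 0, "wz": 0, "claw": 1}]'

```text
clock: 8.3
eef_pos: [482.9, -12.1, 69.1]
tool_rot: [3.14, -0.0, 1.571]
force: [0.4, 0.1, -1.5]
width: 33.2
gripper_force: 60.2
```

jog_arm --plan '[{"tx": 0, "ty": 0, "tz": 0.003, "wx": 0, "wy": 0, "wz": 0, "claw": 1}, {"tx": 0, "ty": 0, "tz": 0.006, "wx": 0, "wy": 0, "wz": 0, "claw": 1}, {"tx": 0, "ty": 0, "tz": 0.006, "wx": 0, "wy": 0, "wz": 0, "claw": 1}]'

```text
clock: 8.6
eef_pos: [483.0, -12.4, 68.8]
tool_rot: [3.139, 0.0, 1.57]
force: [-3.2, 0.8, 17.9]
width: 33.1
gripper_force: 62.5
```

jog_arm --plan '[{"tx": 0, "ty": 0, "tz": 0.002, "wx": 0, "wy": 0, "wz": 0, "claw": 0.45}, {"tx": 0, "ty": 0, "tz": 0.002, "wx": 0, "wy": 0, "wz": 0, "claw": 0.45}, {"tx": 0, "ty": 0, "tz": 0.002, "wx": 0, "wy": 0, "wz": 0, "claw": 0.45}, {"tx": 0, "ty": 0, "tz": -0.12, "wx": 0, "wy": 0, "wz": 0, "claw": 0.45}, {"tx": 0, "ty": 0, "tz": -0.25, "wx": 0, "wy": 0, "wz": 0, "claw": 0.45}, {"tx": 0, "ty": 0, "tz": -0.37, "wx": 0, "wy": 0, "wz": 0, "claw": 0.45}, {"tx": 0.15, "ty": -0.05, "tz": -0.37, "wx": 0, "wy": 0, "wz": -0.144, "claw": 0.2}, {"tx": 0.3, "ty": -0.1, "tz": -0.37, "wx": 0, "wy": 0, "wz": -0.144, "claw": 0.2}, {"tx": 0.45, "ty": -0.15, "tz": -0.37, "wx": 0, "wy": 0, "wz": -0.144, "claw": 0.2}, {"tx": 0.6, "ty": -0.2, "tz": -0.37, "wx": 0, "wy": 0, "wz": -0.144, "claw": 0.2}, {"tx": 0.6, "ty": -0.25, "tz": -0.37, "wx": 0, "wy": 0, "wz": -0.144, "claw": 0.2}, {"tx": 0.6, "ty": -0.288, "tz": -0.37, "wx": 0, "wy": 0, "wz": -0.144, "claw": 0.2}]'

```text
clock: 9.8
eef_pos: [394.8, 168.4, 177.7]
tool_rot: [-3.141, 0.0, 1.8]
force: [-0.5, -0.1, 0.2]
width: 68.5
gripper_force: 0.0
```

Run:
```python
from h import *
s=ctrl.read_state();print(s['eef_pos'],s['tool_rot'],s['width'])
moulds('wrist');moulds('top')
p=ctrl.get_image('top');P=cloud(p);X,Y,Z=P[...,0],P[...,1],P[...,2]
m=(X>430)&(X<600)&(Y>-60)&(Y<90)&(Z>85)&(Z<108)&(np.hypot(X-515,Y-16)<80);print('in pot',m.sum(),rect(P[m][:,:2]),np.median(Z[m]))
```

```text
[394.75067968 168.39603085 177.65872617] [-3.14132892e+00  7.84255707e-05  1.79967359e+00] 68.46346724561337
wrist 3343 (array([396.1, 254. ]), array([51.9, 34.1]), 103.1) 46.8 [219. 101.  82.]
top 211 (array([400.2, 376.6]), array([45.6, 33.8]), 84.1) 46.2 [130. 150. 200.]
in pot 296 (array([482.8, -15.5]), array([52.2, 33.3]), 90.0) 97.86928879296045
```

jog_arm --plan '[{"tx": 0.15, "ty": 0.035, "tz": 0, "wx": 0, "wy": 0, "wz": 0, "claw": 0.2}, {"tx": 0.277, "ty": 0.07, "tz": 0, "wx": 0, "wy": 0, "wz": 0, "claw": 0.2}, {"tx": 0.277, "ty": 0.07, "tz": 0.15, "wx": 0, "wy": 0, "wz": 0, "claw": 0.2}, {"tx": 0.277, "ty": 0.07, "tz": 0.3, "wx": 0, "wy": 0, "wz": 0, "claw": 0.2}, {"tx": 0.277, "ty": 0.07, "tz": 0.43, "wx": 0, "wy": 0, "wz": 0, "claw": 0.2}, {"tx": 0.277, "ty": 0.07, "tz": 0.51, "wx": 0, "wy": 0, "wz": 0, "claw": 0.2}, {"tx": 0.277, "ty": 0.07, "tz": 0.542, "wx": 0, "wy": 0, "wz": 0, "claw": 0.2}, {"tx": 0.277, "ty": 0.07, "tz": 0.542, "wx": 0, "wy": 0, "wz": 0, "claw": 0.2}, {"tx": 0.277, "ty": 0.07, "tz": 0.542, "wx": 0, "wy": 0, "wz": 0, "claw": 0.2}]'

```text
clock: 10.85
eef_pos: [399.0, 253.0, 15.8]
tool_rot: [3.14, -0.001, 1.795]
force: [-0.2, -0.2, 0.2]
width: 68.3
gripper_force: 0.0
```

jog_arm --plan '[{"tx": 0, "ty": 0, "tz": 0, "wx": 0, "wy": 0, "wz": 0, "claw": 1}, {"tx": 0, "ty": 0, "tz": 0, "wx": 0, "wy": 0, "wz": 0, "claw": 1}, {"tx": 0, "ty": 0, "tz": 0, "wx": 0, "wy": 0, "wz": 0, "claw": 1}, {"tx": 0, "ty": 0, "tz": 0, "wx": 0, "wy": 0, "wz": 0, "claw": 1}, {"tx": 0, "ty": 0, "tz": 0, "wx": 0, "wy": 0, "wz": 0, "claw": 1}, {"tx": 0, "ty": 0, "tz": 0, "wx": 0, "wy": 0, "wz": 0, "claw": 1}, {"tx": 0, "ty": 0, "tz": 0, "wx": 0, "wy": 0, "wz": 0, "claw": 1}, {"tx": 0, "ty": 0, "tz": 0, "wx": 0, "wy": 0, "wz": 0, "claw": 1}]'

```text
clock: 11.65
eef_pos: [398.6, 253.3, 16.3]
tool_rot: [3.14, -0.0, 1.796]
force: [0.1, -0.9, 7.2]
width: 33.2
gripper_force: 60.1
```

jog_arm --plan '[{"tx": 0, "ty": 0, "tz": -0.1, "wx": 0, "wy": 0, "wz": 0, "claw": 1}, {"tx": 0, "ty": 0, "tz": -0.25, "wx": 0, "wy": 0, "wz": 0, "claw": 1}, {"tx": 0, "ty": 0, "tz": -0.4, "wx": 0, "wy": 0, "wz": 0, "claw": 1}, {"tx": 0, "ty": 0, "tz": -0.545, "wx": 0, "wy": 0, "wz": 0, "claw": 1}, {"tx": -0.15, "ty": 0.02, "tz": -0.545, "wx": 0, "wy": 0, "wz": 0.03, "claw": 1}, {"tx": -0.3, "ty": 0.05, "tz": -0.545, "wx": 0, "wy": 0, "wz": 0.06, "claw": 1}, {"tx": -0.45, "ty": 0.07, "tz": -0.545, "wx": 0, "wy": 0, "wz": 0.1, "claw": 1}, {"tx": -0.6, "ty": 0.1, "tz": -0.545, "wx": 0, "wy": 0, "wz": 0.143, "claw": 1}, {"tx": -0.7, "ty": 0.115, "tz": -0.545, "wx": 0, "wy": 0, "wz": 0.143, "claw": 1}, {"tx": -0.735, "ty": 0.119, "tz": -0.545, "wx": 0, "wy": 0, "wz": 0.143, "claw": 1}, {"tx": -0.735, "ty": 0.119, "tz": -0.545, "wx": 0, "wy": 0, "wz": 0.143, "claw": 1}]'

```text
clock: 12.75
eef_pos: [482.1, 44.6, 178.7]
tool_rot: [3.141, 0.0, 1.568]
force: [-0.0, 1.2, -1.4]
width: 32.9
gripper_force: 60.2
```

jog_arm --plan '[{"tx": 0.006, "ty": 0, "tz": 0.1, "wx": 0, "wy": 0, "wz": 0, "claw": 1}, {"tx": 0.006, "ty": 0, "tz": 0.2, "wx": 0, "wy": 0, "wz": 0, "claw": 1}, {"tx": 0.006, "ty": 0, "tz": 0.28, "wx": 0, "wy": 0, "wz": 0, "claw": 1}, {"tx": 0.006, "ty": 0, "tz": 0.33, "wx": 0, "wy": 0, "wz": 0, "claw": 1}, {"tx": 0.006, "ty": 0, "tz": 0.35, "wx": 0, "wy": 0, "wz": 0, "claw": 1}, {"tx": 0.006, "ty": 0, "tz": 0.36, "wx": 0, "wy": 0, "wz": 0, "claw": 1}, {"tx": 0.006, "ty": 0, "tz": 0.364, "wx": 0, "wy": 0, "wz": 0, "claw": 1}, {"tx": 0.006, "ty": 0, "tz": 0.367, "wx": 0, "wy": 0, "wz": 0, "claw": 1}, {"tx": 0.006, "ty": 0, "tz": 0.367, "wx": 0, "wy": 0, "wz": 0, "claw": 1}]'

```text
clock: 13.65
eef_pos: [482.4, 48.1, 69.0]
tool_rot: [3.14, -0.0, 1.572]
force: [-0.3, -0.9, -1.9]
width: 33.3
gripper_force: 60.2
```

jog_arm --plan '[{"tx": 0, "ty": 0, "tz": 0.003, "wx": 0, "wy": 0, "wz": 0, "claw": 1}, {"tx": 0, "ty": 0, "tz": 0.005, "wx": 0, "wy": 0, "wz": 0, "claw": 1}, {"tx": 0, "ty": 0, "tz": 0.003, "wx": 0, "wy": 0, "wz": 0, "claw": 0.45}, {"tx": 0, "ty": 0, "tz": 0.003, "wx": 0, "wy": 0, "wz": 0, "claw": 0.45}, {"tx": 0, "ty": 0, "tz": 0.003, "wx": 0, "wy": 0, "wz": 0, "claw": 0.45}, {"tx": 0, "ty": 0, "tz": -0.12, "wx": 0, "wy": 0, "wz": 0, "claw": 0.45}, {"tx": 0, "ty": 0, "tz": -0.25, "wx": 0, "wy": 0, "wz": 0, "claw": 0.45}, {"tx": 0, "ty": 0, "tz": -0.37, "wx": 0, "wy": 0, "wz": 0, "claw": 0.45}]'

```text
clock: 14.45
eef_pos: [481.6, 48.0, 180.6]
tool_rot: [-3.141, -0.0, 1.572]
force: [1.1, -0.5, 0.3]
width: 46.6
gripper_force: 0.0
```

jog_arm --plan '[{"tx": 0.81, "ty": -0.273, "tz": 0, "wx": 0, "wy": 0, "wz": 0.06, "claw": 0.2}, {"tx": 0.81, "ty": -0.273, "tz": 0, "wx": 0, "wy": 0, "wz": 0.06, "claw": 0.2}, {"tx": 0.81, "ty": -0.273, "tz": 0, "wx": 0, "wy": 0, "wz": 0.06, "claw": 0.2}, {"tx": 0.81, "ty": -0.273, "tz": 0, "wx": 0, "wy": 0, "wz": 0.06, "claw": 0.2}, {"tx": 0.81, "ty": -0.273, "tz": 0, "wx": 0, "wy": 0, "wz": 0.06, "claw": 0.2}, {"tx": 0.81, "ty": -0.273, "tz": 0, "wx": 0, "wy": 0, "wz": 0.06, "claw": 0.2}, {"tx": 0.81, "ty": -0.273, "tz": 0, "wx": 0, "wy": 0, "wz": 0.06, "claw": 0.2}, {"tx": 0.81, "ty": -0.273, "tz": 0, "wx": 0, "wy": 0, "wz": 0.06, "claw": 0.2}]'

```text
clock: 15.25
eef_pos: [400.1, 289.3, 179.1]
tool_rot: [-3.141, 0.002, 1.476]
force: [0.2, -0.1, -0.1]
width: 68.7
gripper_force: 0.0
```

```bash
cat >> h.py <<'E'
def inpot():
    p=ctrl.get_image('top');P=cloud(p);X,Y,Z=P[...,0],P[...,1],P[...,2]
    m=((Z>85)&(Z<108)&(np.hypot(X-515,Y-16)<80)).astype(np.uint8);n,l=cv2.connectedComponents(m)
    for i in range(1,n):
        if (l==i).sum()>60: print('pot',(l==i).sum(),rect(P[l==i][:,:2]),np.median(Z[l==i]))
    return p
E
python3 - <<'E'
from h import *
s=ctrl.read_state();print(s['eef_pos'],s['tool_rot'],s['width'])
moulds('wrist');inpot()
E
```

```text
[400.10547781 289.33631481 179.09223046] [-3.14137656e+00  1.76183246e-03  1.47649938e+00] 68.70278037927595
wrist 3311 (array([399.1, 372.9]), array([51.4, 34.3]), 84.2) 46.9 [100. 111. 145.]
pot 298 (array([482.8,  47.9]), array([50. , 34.4]), 89.4) 98.15370063051432
pot 295 (array([482.7, -15.3]), array([52.2, 33.1]), 88.7) 98.37645505877322
```

jog_arm --plan '[{"tx": 0.15, "ty": -0.015, "tz": 0, "wx": 0, "wy": 0, "wz": 0, "claw": 0.2}, {"tx": 0.277, "ty": -0.03, "tz": 0, "wx": 0, "wy": 0, "wz": 0, "claw": 0.2}, {"tx": 0.277, "ty": -0.03, "tz": 0.15, "wx": 0, "wy": 0, "wz": 0, "claw": 0.2}, {"tx": 0.277, "ty": -0.03, "tz": 0.3, "wx": 0, "wy": 0, "wz": 0, "claw": 0.2}, {"tx": 0.277, "ty": -0.03, "tz": 0.43, "wx": 0, "wy": 0, "wz": 0, "claw": 0.2}, {"tx": 0.277, "ty": -0.03, "tz": 0.51, "wx": 0, "wy": 0, "wz": 0, "claw": 0.2}, {"tx": 0.277, "ty": -0.03, "tz": 0.545, "wx": 0, "wy": 0, "wz": 0, "claw": 0.2}, {"tx": 0.277, "ty": -0.03, "tz": 0.545, "wx": 0, "wy": 0, "wz": 0, "claw": 0.2}, {"tx": 0.277, "ty": -0.03, "tz": 0.545, "wx": 0, "wy": 0, "wz": 0, "claw": 0.2}]'

```text
clock: 16.25
eef_pos: [399.6, 374.5, 16.9]
tool_rot: [3.141, -0.001, 1.476]
force: [0.7, 0.3, 0.6]
width: 68.6
gripper_force: 0.0
```

jog_arm --plan '[{"tx": 0, "ty": 0, "tz": 0, "wx": 0, "wy": 0, "wz": 0, "claw": 1}, {"tx": 0, "ty": 0, "tz": 0, "wx": 0, "wy": 0, "wz": 0, "claw": 1}, {"tx": 0, "ty": 0, "tz": 0, "wx": 0, "wy": 0, "wz": 0, "claw": 1}, {"tx": 0, "ty": 0, "tz": 0, "wx": 0, "wy": 0, "wz": 0, "claw": 1}, {"tx": 0, "ty": 0, "tz": 0, "wx": 0, "wy": 0, "wz": 0, "claw": 1}, {"tx": 0, "ty": 0, "tz": 0, "wx": 0, "wy": 0, "wz": 0, "claw": 1}, {"tx": 0, "ty": 0, "tz": 0, "wx": 0, "wy": 0, "wz": 0, "claw": 1}, {"tx": 0, "ty": 0, "tz": 0, "wx": 0, "wy": 0, "wz": 0, "claw": 1}]'

```text
clock: 17.05
eef_pos: [399.4, 375.1, 17.3]
tool_rot: [3.14, -0.002, 1.477]
force: [-0.3, -0.5, 6.9]
width: 33.4
gripper_force: 60.6
```

jog_arm --plan '[{"tx": 0, "ty": 0, "tz": -0.1, "wx": 0, "wy": 0, "wz": 0, "claw": 1}, {"tx": 0, "ty": 0, "tz": -0.25, "wx": 0, "wy": 0, "wz": 0, "claw": 1}, {"tx": 0, "ty": 0, "tz": -0.4, "wx": 0, "wy": 0, "wz": 0, "claw": 1}, {"tx": 0, "ty": 0, "tz": -0.545, "wx": 0, "wy": 0, "wz": 0, "claw": 1}, {"tx": -0.12, "ty": 0.06, "tz": -0.545, "wx": 0, "wy": 0, "wz": -0.03, "claw": 1}, {"tx": -0.24, "ty": 0.12, "tz": -0.545, "wx": 0, "wy": 0, "wz": -0.061, "claw": 1}, {"tx": -0.36, "ty": 0.18, "tz": -0.545, "wx": 0, "wy": 0, "wz": -0.061, "claw": 1}, {"tx": -0.48, "ty": 0.24, "tz": -0.545, "wx": 0, "wy": 0, "wz": -0.061, "claw": 1}, {"tx": -0.6, "ty": 0.3, "tz": -0.545, "wx": 0, "wy": 0, "wz": -0.061, "claw": 1}, {"tx": -0.6, "ty": 0.3, "tz": -0.545, "wx": 0, "wy": 0, "wz": -0.061, "claw": 1}]'

```text
clock: 18.05
eef_pos: [473.5, 179.4, 179.3]
tool_rot: [3.141, 0.005, 1.564]
force: [0.1, -0.6, -1.6]
width: 33.3
gripper_force: 60.1
```

jog_arm --plan '[{"tx": -0.13, "ty": 0.06, "tz": 0, "wx": 0, "wy": 0, "wz": 0, "claw": 1}, {"tx": -0.27, "ty": 0.13, "tz": 0, "wx": 0, "wy": 0, "wz": 0, "claw": 1}, {"tx": -0.4, "ty": 0.19, "tz": 0, "wx": 0, "wy": 0, "wz": 0, "claw": 1}, {"tx": -0.52, "ty": 0.245, "tz": 0, "wx": 0, "wy": 0, "wz": 0, "claw": 1}, {"tx": -0.571, "ty": 0.264, "tz": 0, "wx": 0, "wy": 0, "wz": 0, "claw": 1}, {"tx": -0.571, "ty": 0.264, "tz": 0, "wx": 0, "wy": 0, "wz": 0, "claw": 1}, {"tx": -0.571, "ty": 0.264, "tz": 0, "wx": 0, "wy": 0, "wz": 0, "claw": 1}]'

```text
clock: 18.75
eef_pos: [550.5, 17.3, 179.5]
tool_rot: [-3.141, -0.001, 1.574]
force: [-0.7, 0.5, -1.0]
width: 33.0
gripper_force: 60.1
```

jog_arm --plan '[{"tx": 0, "ty": 0.003, "tz": 0.1, "wx": 0, "wy": 0, "wz": 0, "claw": 1}, {"tx": 0, "ty": 0.003, "tz": 0.2, "wx": 0, "wy": 0, "wz": 0, "claw": 1}, {"tx": 0, "ty": 0.003, "tz": 0.28, "wx": 0, "wy": 0, "wz": 0, "claw": 1}, {"tx": 0, "ty": 0.003, "tz": 0.33, "wx": 0, "wy": 0, "wz": 0, "claw": 1}, {"tx": 0, "ty": 0.003, "tz": 0.35, "wx": 0, "wy": 0, "wz": 0, "claw": 1}, {"tx": 0, "ty": 0.003, "tz": 0.36, "wx": 0, "wy": 0, "wz": 0, "claw": 1}, {"tx": 0, "ty": 0.003, "tz": 0.364, "wx": 0, "wy": 0, "wz": 0, "claw": 1}, {"tx": 0, "ty": 0.003, "tz": 0.367, "wx": 0, "wy": 0, "wz": 0, "claw": 1}, {"tx": 0, "ty": 0.003, "tz": 0.367, "wx": 0, "wy": 0, "wz": 0, "claw": 1}]'

```text
clock: 19.65
eef_pos: [552.5, 15.9, 70.0]
tool_rot: [3.14, -0.0, 1.573]
force: [-0.2, 0.3, -1.0]
width: 33.1
gripper_force: 60.1
```

jog_arm --plan '[{"tx": 0, "ty": 0, "tz": 0.003, "wx": 0, "wy": 0, "wz": 0, "claw": 1}, {"tx": 0, "ty": 0, "tz": 0.006, "wx": 0, "wy": 0, "wz": 0, "claw": 1}, {"tx": 0, "ty": 0, "tz": 0.003, "wx": 0, "wy": 0, "wz": 0, "claw": 0.45}, {"tx": 0, "ty": 0, "tz": 0.003, "wx": 0, "wy": 0, "wz": 0, "claw": 0.45}, {"tx": 0, "ty": 0, "tz": 0.003, "wx": 0, "wy": 0, "wz": 0, "claw": 0.45}, {"tx": 0, "ty": 0, "tz": -0.12, "wx": 0, "wy": 0, "wz": 0, "claw": 0.45}, {"tx": 0, "ty": 0, "tz": -0.25, "wx": 0, "wy": 0, "wz": 0, "claw": 0.45}, {"tx": 0, "ty": 0, "tz": -0.4, "wx": 0, "wy": 0, "wz": 0, "claw": 0.45}, {"tx": 0, "ty": 0, "tz": -0.5, "wx": 0, "wy": 0, "wz": 0, "claw": 0.45}]'

```text
clock: 20.55
eef_pos: [552.8, 16.1, 222.1]
tool_rot: [3.139, -0.0, 1.574]
force: [1.1, 0.7, 0.1]
width: 46.8
gripper_force: 0.0
```

jog_arm --plan '[{"tx": -0.8, "ty": -0.3, "tz": -0.1, "wx": 0, "wy": 0, "wz": 0, "claw": 0.3}, {"tx": -0.8, "ty": -0.3, "tz": -0.1, "wx": 0, "wy": 0, "wz": 0, "claw": 0.3}, {"tx": -0.8, "ty": -0.3, "tz": -0.1, "wx": 0, "wy": 0, "wz": 0, "claw": 0.3}, {"tx": -0.8, "ty": -0.3, "tz": -0.1, "wx": 0, "wy": 0, "wz": 0, "claw": 0.3}, {"tx": -0.8, "ty": -0.3, "tz": -0.1, "wx": 0, "wy": 0, "wz": 0, "claw": 0.3}, {"tx": -0.8, "ty": -0.3, "tz": -0.1, "wx": 0, "wy": 0, "wz": 0, "claw": 0.3}, {"tx": -0.8, "ty": -0.3, "tz": -0.1, "wx": 0, "wy": 0, "wz": 0, "claw": 0.3}, {"tx": -0.8, "ty": -0.3, "tz": -0.1, "wx": 0, "wy": 0, "wz": 0, "claw": 0.3}]'

```text
clock: 21.35
eef_pos: [463.1, -223.1, 249.2]
tool_rot: [3.141, -0.001, 1.575]
force: [0.1, 0.1, 0.4]
width: 59.6
gripper_force: 0.0
```

```bash
python3 - <<'E'
from h import *
s=ctrl.read_state();print(s['eef_pos'],s['tool_rot'],s['width'])
p=inpot();save(p,'top2.png')
p=ctrl.get_image('wrist');save(p,'w3.png')
E
python3 -c "
import cv2
a=cv2.imread('pics/top2.png')[90:250,210:430];b=cv2.imread('pics/w3.png')
cv2.imwrite('pics/b.png',cv2.hconcat([cv2.resize(a,(400,290)),cv2.resize(b,(387,290))]))"
```

```text
[ 463.09603919 -223.09970724  249.23355218] [ 3.14121484e+00 -1.13371377e-03  1.57472300e+00] 59.63010692023726
pot 307 (array([552.4,  14. ]), array([50. , 34.8]), 88.5) 97.74714898995012
pot 295 (array([482.9,  47.9]), array([50. , 34.7]), 89.3) 97.96343124099963
pot 297 (array([482.7, -15.4]), array([52.2, 33.1]), 88.9) 97.6331536521318
```

View pics/b.png

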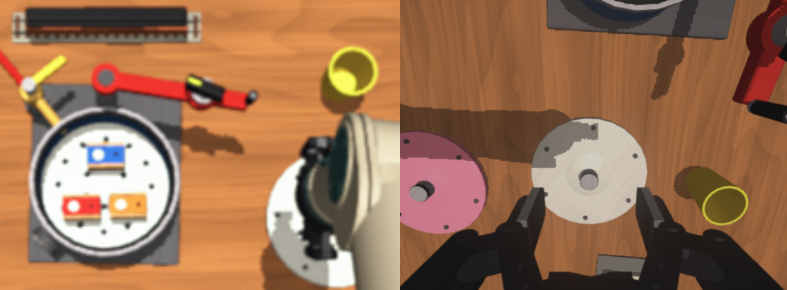

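All three moulds stand upright, holes up, in the pot: blue at (105,155), red at (82,205) and orange at (127,205) in the left half. The grey-white lid is at (589,170) in the right half, with its boss at (588,180). Next I measure the lid and the rim closely.

Run:
```python
from h import *
s=ctrl.read_state()
for n in ['wrist','top','scene']:
    p=ctrl.get_image(n);P=cloud(p,s);X,Y,Z=P[...,0],P[...,1],P[...,2];ok=p['depth']>0
    m=ok&(Z>35)&(Z<60)&(np.hypot(X-462,Y+317)<40)
    if m.sum()>20:print(n,'boss',m.sum(),rect(P[m][:,:2]),P[m].mean(0),np.median(Z[m]))
    m=ok&(Z>12)&(Z<25)&(np.hypot(X-462,Y+317)<120)
    if m.sum()>200:print(n,'plate',m.sum(),cv2.minEnclosingCircle(P[m][:,:2].astype(np.float32)),np.median(Z[m]))
    r=np.hypot(X-515,Y-16)
    m=ok&(Z>111)&(Z<119)&(r>82)&(r<104)
    if m.sum()>100:print(n,'rim',m.sum(),circ(P[m][:,:2],93),circ(P[m][:,:2]),np.median(Z[m]),np.ptp(np.arctan2(Y[m]-16,X[m]-515)))
```

```text
wrist boss 569 (array([ 461.1, -317.4]), array([30.3, 29.9]), 27.0) [ 461.25594692 -315.97485422   43.16151231] 43.58471482175719
wrist plate 19101 ((461.44091796875, -317.7702331542969), 99.9874267578125) 17.937324141918793
wrist rim 1218 (array([ 514.70292423, -170.81536591]), np.float64(2.972887040905146)) (array([513.47470441, 103.21449301, 183.68813211]), np.float64(1.7458450965399452)) 113.29818822339504 0.8535107090291367
top plate 1186 ((456.3219299316406, -301.827392578125), 97.08647918701172) 17.459696628976417
top rim 894 (array([514.41461317,  15.66405894]), np.float64(3.008391797736393)) (array([514.43643565,  15.67926609,  94.43792565]), np.float64(2.8221465314842478)) 114.04491186464008 6.260167693533548
scene boss 103 (array([ 464.6, -319.4]), array([29. , 28.6]), 12.7) [ 465.60585572 -319.04536771   42.80010783] 43.025430390096744
scene plate 3694 ((463.85394287109375, -319.0809020996094), 100.57061767578125) 17.83962969980911
scene rim 645 (array([516.33243777,  14.40226408]), np.float64(3.120188024876025)) (array([516.7206489 ,  14.33016647,  94.17471076]), np.float64(3.0091966678146993)) 113.98073038313066 6.271458698382974
```

jog_arm --plan '[{"tx": -0.16, "ty": -0.003, "tz": 0, "wx": 0, "wy": 0, "wz": 0, "claw": 0.3}, {"tx": -0.315, "ty": -0.006, "tz": 0.1, "wx": 0, "wy": 0, "wz": 0, "claw": 0.3}, {"tx": -0.315, "ty": -0.006, "tz": 0.25, "wx": 0, "wy": 0, "wz": 0, "claw": 0.3}, {"tx": -0.315, "ty": -0.006, "tz": 0.4, "wx": 0, "wy": 0, "wz": 0, "claw": 0.3}, {"tx": -0.315, "ty": -0.006, "tz": 0.55, "wx": 0, "wy": 0, "wz": 0, "claw": 0.3}, {"tx": -0.315, "ty": -0.006, "tz": 0.66, "wx": 0, "wy": 0, "wz": 0, "claw": 0.3}, {"tx": -0.315, "ty": -0.006, "tz": 0.73, "wx": 0, "wy": 0, "wz": 0, "claw": 0.3}, {"tx": -0.315, "ty": -0.006, "tz": 0.757, "wx": 0, "wy": 0, "wz": 0, "claw": 0.3}, {"tx": -0.315, "ty": -0.006, "tz": 0.757, "wx": 0, "wy": 0, "wz": 0, "claw": 0.3}, {"tx": -0.315, "ty": -0.006, "tz": 0.757, "wx": 0, "wy": 0, "wz": 0, "claw": 0.3}]'

```text
clock: 22.6
eef_pos: [462.1, -319.0, 23.2]
tool_rot: [3.14, 0.001, 1.574]
force: [-0.3, -0.2, 0.4]
width: 59.7
gripper_force: 0.0
```

jog_arm --plan '[{"tx": 0, "ty": 0, "tz": 0, "wx": 0, "wy": 0, "wz": 0, "claw": 1}, {"tx": 0, "ty": 0, "tz": 0, "wx": 0, "wy": 0, "wz": 0, "claw": 1}, {"tx": 0, "ty": 0, "tz": 0, "wx": 0, "wy": 0, "wz": 0, "claw": 1}, {"tx": 0, "ty": 0, "tz": 0, "wx": 0, "wy": 0, "wz": 0, "claw": 1}, {"tx": 0, "ty": 0, "tz": 0, "wx": 0, "wy": 0, "wz": 0, "claw": 1}, {"tx": 0, "ty": 0, "tz": 0, "wx": 0, "wy": 0, "wz": 0, "claw": 1}, {"tx": 0, "ty": 0, "tz": 0, "wx": 0, "wy": 0, "wz": 0, "claw": 1}, {"tx": 0, "ty": 0, "tz": 0, "wx": 0, "wy": 0, "wz": 0, "claw": 1}]'

```text
clock: 23.4
eef_pos: [461.8, -319.5, 23.7]
tool_rot: [3.14, 0.001, 1.573]
force: [-1.1, 1.1, 6.6]
width: 28.2
gripper_force: 58.7
```

jog_arm --plan '[{"tx": 0, "ty": 0, "tz": -0.04, "wx": 0, "wy": 0, "wz": 0, "claw": 1}, {"tx": 0, "ty": 0, "tz": -0.14, "wx": 0, "wy": 0, "wz": 0, "claw": 1}, {"tx": 0, "ty": 0, "tz": -0.26, "wx": 0, "wy": 0, "wz": 0, "claw": 1}, {"tx": 0, "ty": 0, "tz": -0.38, "wx": 0, "wy": 0, "wz": 0, "claw": 1}, {"tx": 0, "ty": 0, "tz": -0.48, "wx": 0, "wy": 0, "wz": 0, "claw": 1}, {"tx": 0, "ty": 0, "tz": -0.52, "wx": 0, "wy": 0, "wz": 0, "claw": 1}, {"tx": 0.06, "ty": 0, "tz": -0.52, "wx": 0, "wy": 0, "wz": 0, "claw": 1}, {"tx": 0.16, "ty": -0.02, "tz": -0.52, "wx": 0, "wy": 0, "wz": 0, "claw": 1}, {"tx": 0.28, "ty": -0.02, "tz": -0.52, "wx": 0, "wy": 0, "wz": 0, "claw": 1}, {"tx": 0.4, "ty": -0.02, "tz": -0.52, "wx": 0, "wy": 0, "wz": 0, "claw": 1}, {"tx": 0.48, "ty": -0.02, "tz": -0.52, "wx": 0, "wy": 0, "wz": 0, "claw": 1}, {"tx": 0.5, "ty": -0.02, "tz": -0.52, "wx": 0, "wy": 0, "wz": 0, "claw": 1}]'

```text
clock: 24.6
eef_pos: [453.6, -165.0, 177.6]
tool_rot: [-3.139, -0.002, 1.579]
force: [-0.2, -0.1, -6.8]
width: 28.0
gripper_force: 60.5
```

jog_arm --plan '[{"tx": 0.06, "ty": 0, "tz": 0, "wx": 0, "wy": 0, "wz": 0, "claw": 1}, {"tx": 0.16, "ty": 0, "tz": 0, "wx": 0, "wy": 0, "wz": 0, "claw": 1}, {"tx": 0.28, "ty": 0, "tz": 0, "wx": 0, "wy": 0, "wz": 0, "claw": 1}, {"tx": 0.4, "ty": 0, "tz": 0, "wx": 0, "wy": 0, "wz": 0, "claw": 1}, {"tx": 0.52, "ty": 0.02, "tz": 0, "wx": 0, "wy": 0, "wz": 0, "claw": 1}, {"tx": 0.58, "ty": 0.06, "tz": 0, "wx": 0, "wy": 0, "wz": 0, "claw": 1}, {"tx": 0.612, "ty": 0.12, "tz": 0, "wx": 0, "wy": 0, "wz": 0, "claw": 1}, {"tx": 0.612, "ty": 0.17, "tz": 0, "wx": 0, "wy": 0, "wz": 0, "claw": 1}, {"tx": 0.612, "ty": 0.193, "tz": 0, "wx": 0, "wy": 0, "wz": 0, "claw": 1}, {"tx": 0.612, "ty": 0.193, "tz": 0, "wx": 0, "wy": 0, "wz": 0, "claw": 1}, {"tx": 0.612, "ty": 0.193, "tz": 0, "wx": 0, "wy": 0, "wz": 0, "claw": 1}]'

```text
clock: 25.7
eef_pos: [510.6, 13.9, 177.6]
tool_rot: [-3.139, 0.001, 1.572]
force: [-0.6, 0.7, -6.3]
width: 27.5
gripper_force: 60.5
```

Run:
```python
from h import *
s=ctrl.read_state();print(s['eef_pos'],s['tool_rot'],s['width'],s['gripper_force'],s['force'])
for n in ['wrist','top','scene']:
    p=ctrl.get_image(n);P=cloud(p,s);X,Y,Z=P[...,0],P[...,1],P[...,2];ok=p['depth']>0
    m=ok&(Z>155)&(Z<190)&(np.hypot(X-514,Y-16)<108)&(p['img'].astype(int).min(-1)>130)
    q=P[m]
    if len(q)>200:
        A=np.c_[q[:,:2]-[514,16],np.ones(len(q))];c=np.linalg.lstsq(A,q[:,2],rcond=None)[0];k=np.abs(A@c-q[:,2])<3;c=np.linalg.lstsq(A[k],q[k,2],rcond=None)[0]
        h=cv2.convexHull(q[k][:,:2].astype(np.float32))[:,0]
        print(n,len(q),'tilt',c.round(4),circ(h.astype(float),100),cv2.minEnclosingCircle(h))
    if n=='scene': save(p,'s2.png')
```

```text
[510.6411115  13.8740781 177.5942144] [-3.13888776e+00  6.73037690e-04  1.57242664e+00] 27.540815738946716 60.53776144981384 [-0.60198794  0.69280364 -6.33699061]
wrist 47506 tilt [-5.200000e-03 -6.200000e-03  1.721258e+02] (array([508.59343128,  13.70690405]), np.float64(4.829648355230142)) ((512.2103271484375, 33.563331604003906), 92.45388793945312)
top 1449 tilt [-3.900000e-03  2.300000e-03  1.710582e+02] (array([511.43285183,  14.3821765 ]), np.float64(0.9267960651876295)) ((510.60833740234375, 14.748333930969238), 99.50814056396484)
scene 2745 tilt [-1.900000e-03 -1.500000e-03  1.717614e+02] (array([511.66188649,  14.04165012]), np.float64(1.1609015667903995)) ((512.3199462890625, 14.278294563293457), 99.8957748413086)
```

View pics/s2.png

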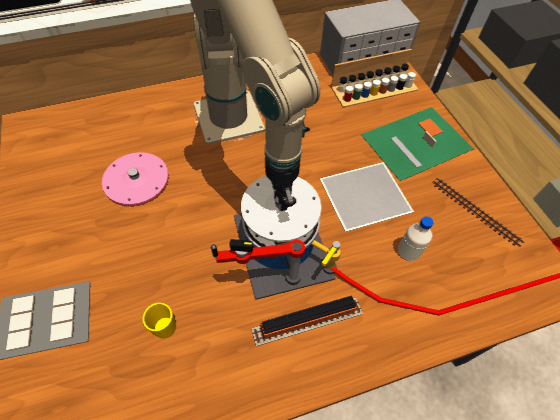

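The lid hangs level at about (280,205), over the pot. Now I lower it.

jog_arm --plan '[{"tx": 0.003, "ty": 0.013, "tz": 0, "wx": 0, "wy": 0, "wz": 0, "claw": 1}, {"tx": 0.003, "ty": 0.013, "tz": 0.04, "wx": 0, "wy": 0, "wz": 0, "claw": 1}, {"tx": 0.003, "ty": 0.013, "tz": 0.08, "wx": 0, "wy": 0, "wz": 0, "claw": 1}, {"tx": 0.003, "ty": 0.013, "tz": 0.11, "wx": 0, "wy": 0, "wz": 0, "claw": 1}, {"tx": 0.003, "ty": 0.013, "tz": 0.13, "wx": 0, "wy": 0, "wz": 0, "claw": 1}, {"tx": 0.003, "ty": 0.013, "tz": 0.14, "wx": 0, "wy": 0, "wz": 0, "claw": 1}, {"tx": 0.003, "ty": 0.013, "tz": 0.145, "wx": 0, "wy": 0, "wz": 0, "claw": 1}, {"tx": 0.003, "ty": 0.013, "tz": 0.15, "wx": 0, "wy": 0, "wz": 0, "claw": 1}, {"tx": 0.003, "ty": 0.013, "tz": 0.15, "wx": 0, "wy": 0, "wz": 0, "claw": 1}]'

```text
clock: 26.75
eef_pos: [516.2, 15.7, 133.3]
tool_rot: [3.141, 0.0, 1.573]
force: [-0.2, 0.2, -6.8]
width: 27.7
gripper_force: 60.7
```

jog_arm --plan '[{"tx": 0, "ty": 0, "tz": 0.003, "wx": 0, "wy": 0, "wz": 0, "claw": 1}, {"tx": 0, "ty": 0, "tz": 0.006, "wx": 0, "wy": 0, "wz": 0, "claw": 1}, {"tx": 0, "ty": 0, "tz": 0.006, "wx": 0, "wy": 0, "wz": 0, "claw": 1}, {"tx": 0, "ty": 0, "tz": 0.006, "wx": 0, "wy": 0, "wz": 0, "claw": 1}]'

```text
clock: 27.15
eef_pos: [516.0, 15.6, 131.5]
tool_rot: [3.142, 0.0, 1.573]
force: [0.0, 0.1, -6.6]
width: 28.0
gripper_force: 60.7
```

jog_arm --plan '[{"tx": 0, "ty": 0, "tz": 0.003, "wx": 0, "wy": 0, "wz": 0, "claw": 1}, {"tx": 0, "ty": 0, "tz": 0.005, "wx": 0, "wy": 0, "wz": 0, "claw": 1}, {"tx": 0, "ty": 0, "tz": 0.005, "wx": 0, "wy": 0, "wz": 0, "claw": 1}]'

```text
clock: 27.45
eef_pos: [516.2, 15.7, 130.7]
tool_rot: [3.141, 0.0, 1.573]
force: [-2.6, -0.7, 3.6]
width: 27.9
gripper_force: 61.7
```

jog_arm --plan '[{"tx": 0, "ty": 0, "tz": 0.001, "wx": 0, "wy": 0, "wz": 0, "claw": 0.3}, {"tx": 0, "ty": 0, "tz": 0, "wx": 0, "wy": 0, "wz": 0, "claw": 0.3}, {"tx": 0, "ty": 0, "tz": 0, "wx": 0, "wy": 0, "wz": 0, "claw": 0.3}, {"tx": 0, "ty": 0, "tz": 0, "wx": 0, "wy": 0, "wz": 0, "claw": 0.3}, {"tx": 0, "ty": 0, "tz": -0.1, "wx": 0, "wy": 0, "wz": 0, "claw": 0.3}, {"tx": 0, "ty": 0, "tz": -0.25, "wx": 0, "wy": 0, "wz": 0, "claw": 0.3}, {"tx": 0, "ty": 0, "tz": -0.4, "wx": 0, "wy": 0, "wz": 0, "claw": 0.3}, {"tx": -0.15, "ty": -0.1, "tz": -0.5, "wx": 0, "wy": 0, "wz": 0, "claw": 0.5}, {"tx": -0.3, "ty": -0.1, "tz": -0.5, "wx": 0, "wy": 0, "wz": 0, "claw": 0.5}, {"tx": -0.45, "ty": -0.1, "tz": -0.5, "wx": 0, "wy": 0, "wz": 0, "claw": 0.5}, {"tx": -0.6, "ty": -0.1, "tz": -0.5, "wx": 0, "wy": 0, "wz": 0, "claw": 0.5}, {"tx": -0.6, "ty": -0.1, "tz": -0.5, "wx": 0, "wy": 0, "wz": 0, "claw": 0.5}]'

```text
clock: 28.65
eef_pos: [485.4, -172.5, 279.5]
tool_rot: [-3.141, 0.004, 1.562]
force: [-1.5, 0.5, -0.7]
width: 42.7
gripper_force: 0.0
```

Run:
```python
from h import *
s=ctrl.read_state();print(s['eef_pos'],s['tool_rot'],s['width'],s['gripper_force'])
for n in ['wrist','top','scene']:
    p=ctrl.get_image(n);P=cloud(p,s);X,Y,Z=P[...,0],P[...,1],P[...,2];ok=p['depth']>0
    m=ok&(Z>115)&(Z<140)&(np.hypot(X-514,Y-16)<104)&(p['img'].astype(int).min(-1)>130)
    q=P[m]
    if len(q)>200:
        A=np.c_[q[:,:2]-[514,16],np.ones(len(q))];c=np.linalg.lstsq(A,q[:,2],rcond=None)[0];k=np.abs(A@c-q[:,2])<3;c=np.linalg.lstsq(A[k],q[k,2],rcond=None)[0]
        h=cv2.convexHull(q[k][:,:2].astype(np.float32))[:,0]
        print(n,len(q),'tilt',c.round(4),circ(h.astype(float),100),cv2.minEnclosingCircle(h))
    m=ok&(Z>205)&(Z<245)&(X>570)&(X<700)&(Y<20)&(Y>-220);k,l=cv2.connectedComponents(m.astype(np.uint8))
    for i in range(1,k):
        q=P[l==i]
        if len(q)>15: zt=np.percentile(q[:,2],90);t=q[q[:,2]>zt-6];print(n,'high',len(q),rect(t[:,:2]),zt)
    m=ok&(Z>176)&(Z<200)&(X>570)&(X<700)&(Y<60)&(Y>-220)
    if m.sum()>100:
        q=P[m][:,:2];print(n,'arm',len(q),rect(q),q.min(0),q.max(0))
        t=q[q[:,1]>-12];print('pivot end',t.min(0),t.max(0))
    if n=='wrist': save(p,'w4.png')
```

```text
[ 485.39272216 -172.49085047  279.54337913] [-3.14109844  0.00406995  1.56198041] 42.660295618609425 0.0
wrist 14320 tilt [-2.00000e-04  2.00000e-03  1.24937e+02] (array([515.75276084,  17.88200607]), np.float64(2.618724522230639)) ((515.0850830078125, -23.386615753173828), 90.22208404541016)
wrist high 5259 (array([ 614.5, -112.8]), array([49.8, 17.1]), 66.4) 232.29045051297584
wrist high 681 (array([ 603.5, -171.4]), array([12.7, 12.5]), 116.2) 226.1331152767444
wrist arm 7543 (array([ 612.1, -105.6]), array([143.8,  30.3]), 78.9) [ 593.04291087 -176.48908918] [640.20615721 -35.7522093 ]Traceback (most recent call last):
  File "<stdin>", line 18, in <module>
    return umr_minimum(a, axis, None, out, keepdims, initial, where)
ValueError: zero-size array to reduction operation minimum which has no identity
```

The lid is home: its plane lies at z = 124.9 with tilt under 0.1°. I hover over the handle and locate the pivot.

jog_arm --plan '[{"tx": 0.003, "ty": 0.15, "tz": 0, "wx": 0, "wy": 0, "wz": 0.06, "claw": 0.5}, {"tx": 0.006, "ty": 0.3, "tz": 0, "wx": 0, "wy": 0, "wz": 0.112, "claw": 0.5}, {"tx": 0.007, "ty": 0.393, "tz": 0, "wx": 0, "wy": 0, "wz": 0.112, "claw": 0.5}, {"tx": 0.007, "ty": 0.393, "tz": 0, "wx": 0, "wy": 0, "wz": 0.112, "claw": 0.5}, {"tx": 0.007, "ty": 0.393, "tz": 0, "wx": 0, "wy": 0, "wz": 0.112, "claw": 0.5}]'

```text
clock: 29.2
eef_pos: [604.1, -160.1, 279.2]
tool_rot: [-3.14, -0.001, 1.4]
force: [0.4, 0.4, -0.7]
width: 42.6
gripper_force: 0.0
```

Run:
```python
from h import *
s=ctrl.read_state();print(s['eef_pos'],s['tool_rot'],s['width'])
p=ctrl.get_image('wrist');save(p,'w4.png');P=cloud(p,s);X,Y,Z=P[...,0],P[...,1],P[...,2];ok=p['depth']>0
def comp(m,t):
    k,l=cv2.connectedComponents(m.astype(np.uint8))
    for i in range(1,k):
        q=P[l==i]
        if len(q)>40: zt=np.percentile(q[:,2],90);u=q[q[:,2]>zt-5];print(t,len(q),rect(u[:,:2]),zt,u[:,:2].min(0),u[:,:2].max(0))
box=ok&(X>560)&(X<720)&(Y<60)&(Y>-230)
comp(box&(Z>208)&(Z<245),'high');comp(box&(Z>178)&(Z<200),'arm')
m=box&(Z>178)&(Z<200);q=P[m][:,:2]
# centre line of arm between y -100..-20
a=[]
for y in range(-90,-5,5):
    t=q[abs(q[:,1]-y)<2.5]
    if len(t)>5:a.append((y,(t[:,0].min()+t[:,0].max())/2,np.ptp(t[:,0])))
print(np.round(a,1).tolist())
m=ok&(Z>130)&(Z<150)&(np.hypot(X-645,Y-95)<80)
if m.sum()>30: comp(m,'valve')
```

```text
[ 604.13720942 -160.06496596  279.19930924] [-3.13978516e+00 -9.32831562e-04  1.40011545e+00] 42.61812801285325
high 2622 (array([ 615.2, -113. ]), array([50.1, 16.1]), 66.2) 232.6211447574879 [ 599.0279866 -137.6208308] [631.15800806 -88.12587592]
high 484 (array([ 603.7, -171.7]), array([12.3, 12.1]), 63.7) 226.30331180592958 [ 597.50784092 -178.39724036] [ 609.87636211 -165.2739607 ]
arm 4274 (array([621.4, -73.1]), array([98. , 27.5]), 73.9) 186.66928325491696 [ 596.19485155 -116.98748953] [642.41173713 -24.17815672]
arm 64 (array([ 632.8, -113.2]), array([16.2,  2.7]), 94.3) 186.71429631648962 [ 631.09995819 -121.40236125] [ 634.00210841 -105.17374696]
arm 1034 (array([ 607.8, -151. ]), array([40.5, 21.8]), 79.2) 187.62810547654487 [ 593.80972319 -172.33972628] [ 622.01674974 -133.01225832]
[[-90.0, 619.7, 22.9], [-85.0, 620.5, 22.7], [-80.0, 621.3, 22.4], [-75.0, 622.5, 23.1], [-70.0, 623.6, 22.2], [-65.0, 624.4, 21.9], [-60.0, 625.6, 22.5], [-55.0, 626.4, 22.3], [-50.0, 627.2, 22.1], [-45.0, 628.4, 22.6], [-40.0, 629.2, 22.5], [-35.0, 630.3, 23.0], [-30.0, 631.1, 22.6], [-25.0, 631.7, 22.1]]
```

View pics/w4.png

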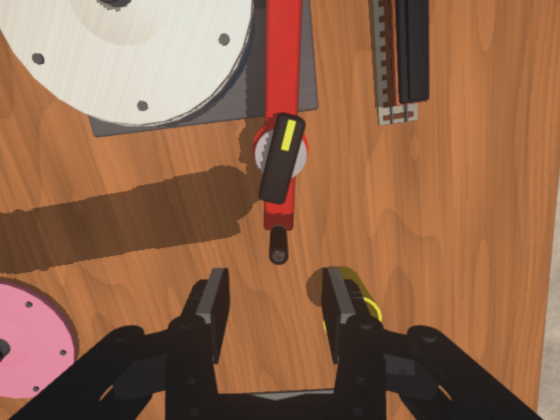

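The wrist picture shows the peg at (278,248), the knob at (284,158) and the arm running up. Now I lower onto the peg and grip it.

jog_arm --plan '[{"tx": -0.038, "ty": 0.005, "tz": 0, "wx": 0, "wy": 0, "wz": 0, "claw": 0.5}, {"tx": -0.038, "ty": 0.005, "tz": 0.1, "wx": 0, "wy": 0, "wz": 0, "claw": 0.5}, {"tx": -0.038, "ty": 0.005, "tz": 0.2, "wx": 0, "wy": 0, "wz": 0, "claw": 0.5}, {"tx": -0.038, "ty": 0.005, "tz": 0.26, "wx": 0, "wy": 0, "wz": 0, "claw": 0.5}, {"tx": -0.038, "ty": 0.005, "tz": 0.28, "wx": 0, "wy": 0, "wz": 0, "claw": 0.5}, {"tx": -0.038, "ty": 0.005, "tz": 0.28, "wx": 0, "wy": 0, "wz": 0, "claw": 0.5}]'

```text
clock: 29.85
eef_pos: [603.0, -174.4, 195.7]
tool_rot: [-3.14, 0.0, 1.397]
force: [0.6, -0.4, 0.1]
width: 42.4
gripper_force: 0.0
```

jog_arm --plan '[{"tx": 0, "ty": 0, "tz": 0, "wx": 0, "wy": 0, "wz": 0, "claw": 1}, {"tx": 0, "ty": 0, "tz": 0, "wx": 0, "wy": 0, "wz": 0, "claw": 1}, {"tx": 0, "ty": 0, "tz": 0, "wx": 0, "wy": 0, "wz": 0, "claw": 1}, {"tx": 0, "ty": 0, "tz": 0, "wx": 0, "wy": 0, "wz": 0, "claw": 1}, {"tx": 0, "ty": 0, "tz": 0, "wx": 0, "wy": 0, "wz": 0, "claw": 1}, {"tx": 0, "ty": 0, "tz": 0, "wx": 0, "wy": 0, "wz": 0, "claw": 1}, {"tx": 0, "ty": 0, "tz": 0, "wx": 0, "wy": 0, "wz": 0, "claw": 1}, {"tx": 0, "ty": 0, "tz": 0, "wx": 0, "wy": 0, "wz": 0, "claw": 1}]'

```text
clock: 30.65
eef_pos: [604.7, -173.8, 197.5]
tool_rot: [3.139, 0.001, 1.397]
force: [-1.6, 0.2, 6.6]
width: 10.5
gripper_force: 58.6
```

Run:
```python
from h import *
s=ctrl.read_state();e=s['eef_pos'];yaw=s['tool_rot'][2];print(e,s['tool_rot'],s['width'],s['qpos'].round(2))
C=np.array([637.7,10.1]);v=e[:2]-C;print(np.hypot(*v),np.degrees(np.arctan2(v[1],v[0]))%360)
ex=np.array([np.cos(yaw),np.sin(yaw)]);ey=np.array([np.sin(yaw),-np.cos(yaw)])
def arc(a0,a1,n):
    for k in range(1,n+1):
        a=-np.radians(a0+(a1-a0)*k/n);w=np.array([[np.cos(a),-np.sin(a)],[np.sin(a),np.cos(a)]])@v+C-e[:2]
        print(round(a0+(a1-a0)*k/n,1),round(w@ex/300,3),round(w@ey/300,3),round(-np.degrees(a)/90,3))
arc(0,84,14)
```

```text
[ 604.65616542 -173.78711884  197.48078842] [3.13918551e+00 6.27932178e-04 1.39747888e+00] 10.506219205500132 [ 0.46  0.66 -0.38  1.61  0.28  0.93 -0.19]
186.83245831439527 259.81288189617925
6.0 0.004 -0.065 0.067
12.0 0.014 -0.129 0.133
18.0 0.031 -0.192 0.2
24.0 0.055 -0.253 0.267
30.0 0.085 -0.311 0.333
36.0 0.121 -0.366 0.4
42.0 0.162 -0.416 0.467
48.0 0.208 -0.462 0.533
54.0 0.259 -0.503 0.6
60.0 0.314 -0.538 0.667
66.0 0.372 -0.567 0.733
72.0 0.433 -0.59 0.8
78.0 0.496 -0.607 0.867
84.0 0.56 -0.617 0.933
```

jog_arm --plan '[{"tx": 0.004, "ty": -0.065, "tz": 0, "wx": 0, "wy": 0, "wz": 0.067, "claw": 1}, {"tx": 0.014, "ty": -0.129, "tz": 0, "wx": 0, "wy": 0, "wz": 0.133, "claw": 1}, {"tx": 0.031, "ty": -0.192, "tz": 0, "wx": 0, "wy": 0, "wz": 0.2, "claw": 1}, {"tx": 0.055, "ty": -0.253, "tz": 0, "wx": 0, "wy": 0, "wz": 0.267, "claw": 1}, {"tx": 0.085, "ty": -0.311, "tz": 0, "wx": 0, "wy": 0, "wz": 0.333, "claw": 1}, {"tx": 0.121, "ty": -0.366, "tz": 0, "wx": 0, "wy": 0, "wz": 0.4, "claw": 1}, {"tx": 0.162, "ty": -0.416, "tz": 0, "wx": 0, "wy": 0, "wz": 0.467, "claw": 1}, {"tx": 0.208, "ty": -0.462, "tz": 0, "wx": 0, "wy": 0, "wz": 0.533, "claw": 1}, {"tx": 0.259, "ty": -0.503, "tz": 0, "wx": 0, "wy": 0, "wz": 0.6, "claw": 1}, {"tx": 0.314, "ty": -0.538, "tz": 0, "wx": 0, "wy": 0, "wz": 0.667, "claw": 1}, {"tx": 0.372, "ty": -0.567, "tz": 0, "wx": 0, "wy": 0, "wz": 0.733, "claw": 1}, {"tx": 0.372, "ty": -0.567, "tz": 0, "wx": 0, "wy": 0, "wz": 0.733, "claw": 1}]'

```text
clock: 31.85
eef_pos: [457.2, -31.2, 197.4]
tool_rot: [-3.141, -0.005, 0.249]
force: [2.1, 1.1, 6.4]
width: 9.9
gripper_force: 59.6
```

Run:
```python
from h import *
s=ctrl.read_state();e=s['eef_pos'];yaw=s['tool_rot'][2];print(e,yaw,s['width'],s['force'],s['torque'],s['qpos'].round(2))
C=np.array([637.7,10.1]);v=e[:2]-C;A=np.degrees(np.arctan2(v[1],v[0]))%360;print(np.hypot(*v),A)
ex=np.array([np.cos(yaw),np.sin(yaw)]);ey=np.array([np.sin(yaw),-np.cos(yaw)])
for t in [188,182,178,177,176,175]:
    d=t-A;a=np.radians(t);w=C+186.5*np.array([np.cos(a),np.sin(a)])-e[:2]
    print(t,round(w@ex/300,3),round(w@ey/300,3),round(-d/90,3))
```

```text
[457.16342013 -31.20711512 197.37044346] 0.24879176897059496 9.933365424886622 [2.11764655 1.10965822 6.42495732] [ 0.23270475 -0.12673291 -0.08696375] [ 0.06  0.41 -0.07  2.07  0.05  0.66 -1.36]
185.20187479884987 192.8875511209002
188 -0.001 -0.053 0.054
182 0.01 -0.117 0.121
178 0.02 -0.159 0.165
177 0.023 -0.17 0.177
176 0.027 -0.18 0.188
175 0.03 -0.19 0.199
```

jog_arm --plan '[{"tx": 0.002, "ty": -0.053, "tz": 0, "wx": 0, "wy": 0, "wz": 0.054, "claw": 1}, {"tx": 0.012, "ty": -0.117, "tz": 0, "wx": 0, "wy": 0, "wz": 0.121, "claw": 1}, {"tx": 0.023, "ty": -0.159, "tz": 0, "wx": 0, "wy": 0, "wz": 0.165, "claw": 1}, {"tx": 0.026, "ty": -0.17, "tz": 0, "wx": 0, "wy": 0, "wz": 0.177, "claw": 1}, {"tx": 0.026, "ty": -0.17, "tz": 0, "wx": 0, "wy": 0, "wz": 0.177, "claw": 1}, {"tx": 0.026, "ty": -0.17, "tz": 0, "wx": 0, "wy": 0, "wz": 0.177, "claw": 1}]'

```text
clock: 32.45
eef_pos: [452.8, 18.0, 197.4]
tool_rot: [-3.14, -0.005, -0.03]
force: [0.3, 1.2, 8.5]
width: 10.0
gripper_force: 59.8
```

jog_arm --plan '[{"tx": 0, "ty": -0.005, "tz": 0, "wx": 0, "wy": 0, "wz": 0, "claw": 1}, {"tx": 0, "ty": -0.01, "tz": 0, "wx": 0, "wy": 0, "wz": 0, "claw": 1}, {"tx": 0, "ty": -0.01, "tz": 0, "wx": 0, "wy": 0, "wz": 0, "claw": 1}]'

```text
clock: 32.75
eef_pos: [452.8, 18.9, 197.4]
tool_rot: [3.141, -0.005, -0.032]
force: [0.4, -3.1, 8.3]
width: 9.7
gripper_force: 59.8
```

jog_arm --plan '[{"tx": 0, "ty": -0.005, "tz": 0, "wx": 0, "wy": 0, "wz": 0, "claw": 1}, {"tx": 0, "ty": -0.008, "tz": 0, "wx": 0, "wy": 0, "wz": 0, "claw": 1}, {"tx": 0, "ty": -0.008, "tz": 0, "wx": 0, "wy": 0, "wz": 0, "claw": 1}]'

```text
clock: 33.05
eef_pos: [452.8, 19.0, 197.4]
tool_rot: [3.138, -0.004, -0.033]
force: [0.8, -9.9, 8.9]
width: 10.0
gripper_force: 60.0
```

jog_arm --plan '[{"tx": 0, "ty": 0.012, "tz": 0, "wx": 0, "wy": 0, "wz": 0, "claw": 0.5}, {"tx": 0, "ty": 0.012, "tz": 0, "wx": 0, "wy": 0, "wz": 0, "claw": 0.5}, {"tx": 0, "ty": 0.012, "tz": 0, "wx": 0, "wy": 0, "wz": 0, "claw": 0.5}, {"tx": 0, "ty": 0.012, "tz": 0, "wx": 0, "wy": 0, "wz": 0, "claw": 0.5}, {"tx": 0, "ty": 0.012, "tz": -0.08, "wx": 0, "wy": 0, "wz": 0, "claw": 0.5}, {"tx": 0, "ty": 0.012, "tz": -0.2, "wx": 0, "wy": 0, "wz": 0, "claw": 0.5}, {"tx": 0, "ty": 0.012, "tz": -0.3, "wx": 0, "wy": 0, "wz": 0, "claw": 0.5}, {"tx": 0, "ty": 0.012, "tz": -0.3, "wx": 0, "wy": 0, "wz": 0, "claw": 0.5}, {"tx": 0, "ty": 0.012, "tz": -0.3, "wx": 0, "wy": 0, "wz": 0, "claw": 0.5}]'

```text
clock: 33.95
eef_pos: [450.8, 19.3, 286.1]
tool_rot: [-3.141, -0.001, -0.031]
force: [0.5, -0.3, -0.5]
width: 42.9
gripper_force: 0.0
```

```bash
cat >> h.py <<'E'
def knob(sv=None,n='wrist'):
    s=ctrl.read_state();p=ctrl.get_image(n);P=cloud(p,s);X,Y,Z=P[...,0],P[...,1],P[...,2]
    if sv: save(p,sv)
    m=(p['depth']>0)&(Z>208)&(Z<245)&(np.hypot(X-490,Y-17)<70)
    k,l=cv2.connectedComponents(m.astype(np.uint8))
    for i in range(1,k):
        q=P[l==i]
        if len(q)>40:
            zt=np.percentile(q[:,2],90);u=q[q[:,2]>zt-5];print(n,len(q),rect(u[:,:2]),zt.round(1))
    m=m&(p['img'][...,0]>150)&(p['img'][...,1]>140)&(p['img'][...,2]<110)
    if m.sum()>5: print('stripe',P[m].mean(0))
    print(s['eef_pos'],s['tool_rot'],s['qpos'].round(3));return s,p,P
E
python3 - <<'E'
from h import *
s,p,P=knob('w5.png');knob(n='top')
E
```

```text
wrist 2568 (array([514. ,  15.6]), array([49.9, 16. ]), 164.4) 232.7
wrist 447 (array([454.3,  18.6]), array([13. , 11.4]), 178.4) 226.5
stripe [528.34237063  11.61591893 232.45334825]
[450.78867107  19.28252379 286.10872001] [-3.14126673e+00 -8.73648767e-04 -3.12323207e-02] [-0.113  0.274  0.01   1.971 -0.004  0.896 -1.703]
[450.17946327  19.1559474  285.33117515] [-3.14157735e+00  1.10403725e-03 -3.12996309e-02] [-0.113  0.275  0.01   1.972 -0.004  0.896 -1.703]
```

View pics/w5.png

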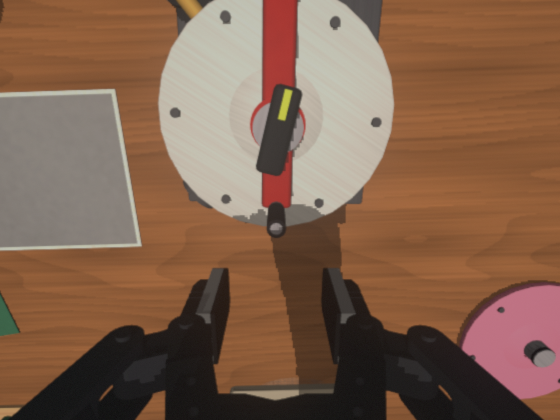

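Arm shut: the knob is at (279,130) over the lid's centre and the peg is at (276,225). I turn the tool the other way round, so that one grip covers the whole tightening stroke.

jog_arm --plan '[{"tx": 0.1, "ty": 0.002, "tz": -0.01, "wx": 0, "wy": 0, "wz": -0.09, "claw": 0.5}, {"tx": 0.211, "ty": 0.002, "tz": -0.01, "wx": 0, "wy": 0, "wz": -0.18, "claw": 0.5}, {"tx": 0.211, "ty": 0.002, "tz": -0.01, "wx": 0, "wy": 0, "wz": -0.27, "claw": 0.5}, {"tx": 0.211, "ty": 0.002, "tz": -0.01, "wx": 0, "wy": 0, "wz": -0.36, "claw": 0.5}, {"tx": 0.211, "ty": 0.002, "tz": -0.01, "wx": 0, "wy": 0, "wz": -0.45, "claw": 0.5}, {"tx": 0.211, "ty": 0.002, "tz": -0.01, "wx": 0, "wy": 0, "wz": -0.54, "claw": 0.5}, {"tx": 0.211, "ty": 0.002, "tz": -0.01, "wx": 0, "wy": 0, "wz": -0.63, "claw": 0.5}, {"tx": 0.211, "ty": 0.002, "tz": -0.01, "wx": 0, "wy": 0, "wz": -0.72, "claw": 0.5}, {"tx": 0.211, "ty": 0.002, "tz": -0.01, "wx": 0, "wy": 0, "wz": -0.81, "claw": 0.5}, {"tx": 0.211, "ty": 0.002, "tz": -0.01, "wx": 0, "wy": 0, "wz": -0.9, "claw": 0.5}, {"tx": 0.211, "ty": 0.002, "tz": -0.01, "wx": 0, "wy": 0, "wz": -0.95, "claw": 0.5}, {"tx": 0.211, "ty": 0.002, "tz": -0.01, "wx": 0, "wy": 0, "wz": -0.95, "claw": 0.5}]'

```text
clock: 35.25
eef_pos: [513.2, 16.3, 287.4]
tool_rot: [-3.139, -0.0, 1.461]
force: [-0.3, 0.3, -0.1]
width: 42.6
gripper_force: 0.0
```

jog_arm --plan '[{"tx": 0, "ty": 0, "tz": 0, "wx": 0, "wy": 0, "wz": -0.09, "claw": 0.5}, {"tx": 0, "ty": 0, "tz": 0, "wx": 0, "wy": 0, "wz": -0.18, "claw": 0.5}, {"tx": 0, "ty": 0, "tz": 0, "wx": 0, "wy": 0, "wz": -0.27, "claw": 0.5}, {"tx": 0, "ty": 0, "tz": 0, "wx": 0, "wy": 0, "wz": -0.36, "claw": 0.5}, {"tx": 0, "ty": 0, "tz": 0, "wx": 0, "wy": 0, "wz": -0.45, "claw": 0.5}, {"tx": 0, "ty": 0, "tz": 0, "wx": 0, "wy": 0, "wz": -0.54, "claw": 0.5}, {"tx": 0, "ty": 0, "tz": 0, "wx": 0, "wy": 0, "wz": -0.63, "claw": 0.5}, {"tx": 0, "ty": 0, "tz": 0, "wx": 0, "wy": 0, "wz": -0.72, "claw": 0.5}, {"tx": 0, "ty": 0, "tz": 0, "wx": 0, "wy": 0, "wz": -0.81, "claw": 0.5}, {"tx": 0, "ty": 0, "tz": 0, "wx": 0, "wy": 0, "wz": -0.897, "claw": 0.5}, {"tx": 0, "ty": 0, "tz": 0, "wx": 0, "wy": 0, "wz": -0.897, "claw": 0.5}, {"tx": 0, "ty": 0, "tz": 0, "wx": 0, "wy": 0, "wz": -0.897, "claw": 0.5}]'

```text
clock: 36.45
eef_pos: [513.7, 16.2, 288.3]
tool_rot: [-3.142, -0.001, 2.865]
force: [0.7, 0.3, -0.4]
width: 42.5
gripper_force: 0.0
```

Run:
```python
from h import *
s,p,P=knob('w6.png')
for i in range(4): s=ctrl.read_state();print(s['eef_pos'],s['torque'],s['force'])
```

```text
wrist 414 (array([453.8,  18.9]), array([12.1, 11.8]), 164.4) 226.6
wrist 2084 (array([513.5,  16.3]), array([49.7, 15.9]), 163.5) 232.5
stripe [528.40298571  11.98531812 232.51893235]
[513.7114988   16.23618326 288.27895276] [-3.14154893e+00 -1.34243996e-03  2.86502913e+00] [ 0.394  0.435 -0.689  1.803  0.319  1.019  0.875]
[513.78504592  16.22162603 288.44852572] [-0.00945006 -0.0453344   0.0241497 ] [0.07196373 0.26759935 0.20904511]
[513.78504592  16.22162603 288.44852572] [-0.00945006 -0.0453344   0.0241497 ] [0.07196373 0.26759935 0.20904511]
[513.78504592  16.22162603 288.44852572] [-0.00945006 -0.0453344   0.0241497 ] [0.07196373 0.26759935 0.20904511]
[513.78504592  16.22162603 288.44852572] [-0.00945006 -0.0453344   0.0241497 ] [0.07196373 0.26759935 0.20904511]
```

jog_arm --plan '[{"tx": 0, "ty": 0.002, "tz": 0.1, "wx": 0, "wy": 0, "wz": 0, "claw": 0.5}, {"tx": 0, "ty": 0.002, "tz": 0.2, "wx": 0, "wy": 0, "wz": 0, "claw": 0.5}, {"tx": 0, "ty": 0.002, "tz": 0.27, "wx": 0, "wy": 0, "wz": 0, "claw": 0.5}, {"tx": 0, "ty": 0.002, "tz": 0.294, "wx": 0, "wy": 0, "wz": 0, "claw": 0.5}, {"tx": 0, "ty": 0.002, "tz": 0.294, "wx": 0, "wy": 0, "wz": 0, "claw": 0.5}, {"tx": 0, "ty": 0.002, "tz": 0.294, "wx": 0, "wy": 0, "wz": 0, "claw": 0.5}]'

```text
clock: 37.1
eef_pos: [514.9, 17.3, 201.6]
tool_rot: [3.141, 0.001, 2.869]
force: [0.8, 1.0, 0.1]
width: 43.0
gripper_force: 0.0
```

jog_arm --plan '[{"tx": 0, "ty": 0, "tz": 0, "wx": 0, "wy": 0, "wz": 0, "claw": 1}, {"tx": 0, "ty": 0, "tz": 0, "wx": 0, "wy": 0, "wz": 0, "claw": 1}, {"tx": 0, "ty": 0, "tz": 0, "wx": 0, "wy": 0, "wz": 0, "claw": 1}, {"tx": 0, "ty": 0, "tz": 0, "wx": 0, "wy": 0, "wz": 0, "claw": 1}, {"tx": 0, "ty": 0, "tz": 0, "wx": 0, "wy": 0, "wz": 0, "claw": 1}, {"tx": 0, "ty": 0, "tz": 0, "wx": 0, "wy": 0, "wz": 0, "claw": 1}, {"tx": 0, "ty": 0, "tz": 0, "wx": 0, "wy": 0, "wz": 0, "claw": 1}]'

```text
clock: 37.8
eef_pos: [514.6, 16.0, 201.9]
tool_rot: [-3.14, 0.002, 2.868]
force: [-0.5, -2.6, 4.8]
width: 14.7
gripper_force: 58.5
```

```bash
cat > st.py <<'E'
from h import *
s=ctrl.read_state();print(s['clock'],s['eef_pos'].round(1),'yaw',np.degrees(s['tool_rot'][2]).round(2),'F',s['force'].round(1),'T',s['torque'].round(3),s['qpos'].round(2),s['tau'][6].round(3),s['width'],s['gripper_force'])
E
python3 st.py
```

```text
37.8 [514.6  16.  201.9] yaw 164.35 F [-0.5 -2.6  4.8] T [-0.334  0.337 -0.016] [ 0.34  0.54 -0.63  1.91  0.43  0.82  0.78] -0.005 14.723934184180687 58.461872935295105
```

jog_arm --plan '[{"tx": 0, "ty": 0, "tz": 0, "wx": 0, "wy": 0, "wz": 0.08, "claw": 1}, {"tx": 0, "ty": 0, "tz": 0, "wx": 0, "wy": 0, "wz": 0.16, "claw": 1}, {"tx": 0, "ty": 0, "tz": 0, "wx": 0, "wy": 0, "wz": 0.24, "claw": 1}, {"tx": 0, "ty": 0, "tz": 0, "wx": 0, "wy": 0, "wz": 0.32, "claw": 1}, {"tx": 0, "ty": 0, "tz": 0, "wx": 0, "wy": 0, "wz": 0.4, "claw": 1}, {"tx": 0, "ty": 0, "tz": 0, "wx": 0, "wy": 0, "wz": 0.48, "claw": 1}, {"tx": 0, "ty": 0, "tz": 0, "wx": 0, "wy": 0, "wz": 0.56, "claw": 1}, {"tx": 0, "ty": 0, "tz": 0, "wx": 0, "wy": 0, "wz": 0.64, "claw": 1}, {"tx": 0, "ty": 0, "tz": 0, "wx": 0, "wy": 0, "wz": 0.72, "claw": 1}, {"tx": 0, "ty": 0, "tz": 0, "wx": 0, "wy": 0, "wz": 0.8, "claw": 1}, {"tx": 0, "ty": 0, "tz": 0, "wx": 0, "wy": 0, "wz": 0.88, "claw": 1}]'

```text
clock: 38.9
eef_pos: [514.6, 15.9, 202.0]
tool_rot: [3.14, 0.001, 1.482]
force: [-2.0, -3.1, 5.6]
width: 15.3
gripper_force: 58.4
```

```bash
python3 st.py; python3 -c "
from h import *
knob(n='top'); knob(n='wrist')"
```

```text
38.9 [514.6  15.9 202. ] yaw 84.9 F [-2.  -3.1  5.6] T [-0.605  0.286  0.212] [ 0.08  0.48 -0.24  1.92  0.16  0.76 -0.34] 0.858 15.292352272245132 58.41250777244568
[514.64131299  15.88625993 201.96553103] [3.13979012e+00 1.25199153e-03 1.48184111e+00] [ 0.078  0.482 -0.236  1.921  0.161  0.755 -0.339]
wrist 8581 (array([517.3,  21.1]), array([38.6, 37.6]), 121.1) 238.7
wrist 1426 (array([454.3,  19.2]), array([13.4, 12.5]), 72.1) 226.2
wrist 57 (array([489.3,  24.8]), array([5.8, 2. ]), 2.8) 244.8
wrist 45 (array([539.8,  20.6]), array([4.6, 1.4]), 179.3) 244.8
[514.60802938  15.87756437 201.91785905] [3.13983222e+00 1.40266820e-03 1.47729120e+00] [ 0.077  0.482 -0.234  1.921  0.16   0.755 -0.342]
```

jog_arm --plan '[{"tx": 0, "ty": 0, "tz": 0, "wx": 0, "wy": 0, "wz": 0.075, "claw": 1}, {"tx": 0, "ty": 0, "tz": 0, "wx": 0, "wy": 0, "wz": 0.15, "claw": 1}, {"tx": 0, "ty": 0, "tz": 0, "wx": 0, "wy": 0, "wz": 0.2, "claw": 1}, {"tx": 0, "ty": 0, "tz": 0, "wx": 0, "wy": 0, "wz": 0.2, "claw": 1}]'

```text
clock: 39.4
eef_pos: [514.6, 15.9, 201.9]
tool_rot: [3.14, 0.001, 1.173]
force: [-2.2, -4.1, 7.0]
width: 15.0
gripper_force: 58.8
```

```bash
python3 st.py
```

```text
39.4 [514.6  15.9 201.9] yaw 67.23 F [-2.2 -4.1  7. ] T [-0.754  0.333  0.062] [ 0.02  0.48 -0.15  1.92  0.1   0.75 -0.59] -0.435 15.020282485154354 58.789899945259094
```

jog_arm --plan '[{"tx": 0, "ty": 0, "tz": 0, "wx": 0, "wy": 0, "wz": 0.035, "claw": 1}]'

```text
clock: 39.5
eef_pos: [514.6, 15.9, 201.9]
tool_rot: [3.14, 0.001, 1.119]
force: [-2.2, -3.9, 7.9]
width: 15.0
gripper_force: 58.8
```

```bash
python3 st.py
```

```text
39.5 [514.6  15.9 201.9] yaw 64.14 F [-2.2 -3.9  7.9] T [-0.758  0.381  0.176] [ 0.01  0.48 -0.13  1.92  0.09  0.75 -0.63] 0.499 14.997664006961948 58.79339933395386
```

jog_arm --plan '[{"tx": 0, "ty": 0, "tz": 0, "wx": 0, "wy": 0, "wz": 0.05, "claw": 1}, {"tx": 0, "ty": 0, "tz": 0, "wx": 0, "wy": 0, "wz": 0.1, "claw": 1}, {"tx": 0, "ty": 0, "tz": 0, "wx": 0, "wy": 0, "wz": 0.15, "claw": 1}]'

```text
clock: 39.8
eef_pos: [514.6, 15.9, 201.9]
tool_rot: [3.14, -0.0, 0.882]
force: [-2.6, -2.5, 5.9]
width: 15.2
gripper_force: 58.8
```

```bash
python3 st.py
```

```text
39.8 [514.6  15.9 201.9] yaw 50.51 F [-2.6 -2.5  5.9] T [-0.743  0.423  0.201] [-0.04  0.47 -0.07  1.92  0.05  0.74 -0.82] 0.463 15.162962873804112 58.791051506996155
```

jog_arm --plan '[{"tx": 0, "ty": 0, "tz": 0, "wx": 0, "wy": 0, "wz": 0.05, "claw": 1}, {"tx": 0, "ty": 0, "tz": 0, "wx": 0, "wy": 0, "wz": 0.1, "claw": 1}, {"tx": 0, "ty": 0, "tz": 0, "wx": 0, "wy": 0, "wz": 0.15, "claw": 1}]'

```text
clock: 40.1
eef_pos: [514.6, 15.8, 201.9]
tool_rot: [3.14, -0.0, 0.646]
force: [-0.8, -3.4, 7.6]
width: 15.3
gripper_force: 58.8
```

```bash
python3 st.py
```

```text
40.1 [514.6  15.8 201.9] yaw 37.02 F [-0.8 -3.4  7.6] T [-0.711  0.427  0.107] [-0.09  0.47  0.    1.93  0.    0.74 -1.01] 0.461 15.283198430139013 58.81313145160675
```

jog_arm --plan '[{"tx": 0, "ty": 0, "tz": 0, "wx": 0, "wy": 0, "wz": 0.05, "claw": 1}]'

```text
clock: 40.2
eef_pos: [514.6, 15.8, 201.9]
tool_rot: [3.14, -0.001, 0.568]
force: [-1.7, -2.9, 6.9]
width: 15.2
gripper_force: 58.8
```

```bash
python3 st.py
```

```text
40.2 [514.6  15.8 201.9] yaw 32.52 F [-1.7 -2.9  6.9] T [-0.739  0.4    0.189] [-0.1   0.47  0.02  1.93 -0.01  0.74 -1.07] 0.461 15.16016914678117 58.821340799331665
```

jog_arm --plan '[{"tx": 0, "ty": 0, "tz": 0, "wx": 0, "wy": 0, "wz": 0.05, "claw": 1}, {"tx": 0, "ty": 0, "tz": 0, "wx": 0, "wy": 0, "wz": 0.1, "claw": 1}, {"tx": 0, "ty": 0, "tz": 0, "wx": 0, "wy": 0, "wz": 0.13, "claw": 1}]'

```text
clock: 40.5
eef_pos: [514.5, 15.8, 201.9]
tool_rot: [3.14, -0.001, 0.364]
force: [-2.1, -2.9, 7.8]
width: 14.5
gripper_force: 58.9
```

```bash
python3 st.py
```

```text
40.5 [514.5  15.8 201.9] yaw 20.85 F [-2.1 -2.9  7.8] T [-0.772  0.46   0.198] [-0.14  0.48  0.08  1.93 -0.05  0.74 -1.24] 0.054 14.510485445111668 58.872790932655334
```

jog_arm --plan '[{"tx": 0, "ty": 0, "tz": 0, "wx": 0, "wy": 0, "wz": 0.05, "claw": 1}, {"tx": 0, "ty": 0, "tz": 0, "wx": 0, "wy": 0, "wz": 0.1, "claw": 1}, {"tx": 0, "ty": 0, "tz": 0, "wx": 0, "wy": 0, "wz": 0.13, "claw": 1}]'

```text
clock: 40.8
eef_pos: [514.5, 15.9, 201.9]
tool_rot: [3.14, -0.001, 0.16]
force: [-1.9, -2.9, 7.9]
width: 15.3
gripper_force: 58.9
```

```bash
python3 st.py
```

```text
40.8 [514.5  15.9 201.9] yaw 9.16 F [-1.9 -2.9  7.9] T [-0.768  0.554  0.181] [-0.18  0.48  0.14  1.93 -0.09  0.74 -1.4 ] 0.053 15.293193588827712 58.91560971736908
```

jog_arm --plan '[{"tx": 0, "ty": 0, "tz": 0, "wx": 0, "wy": 0, "wz": 0.05, "claw": 1}, {"tx": 0, "ty": 0, "tz": 0, "wx": 0, "wy": 0, "wz": 0.1, "claw": 1}]'

```text
clock: 41.0
eef_pos: [514.5, 15.9, 201.9]
tool_rot: [3.141, -0.001, 0.002]
force: [-2.1, -3.6, 7.8]
width: 15.2
gripper_force: 58.9
```

```bash
python3 st.py
```

```text
41.0 [514.5  15.9 201.9] yaw 0.12 F [-2.1 -3.6  7.8] T [-0.77   0.519  0.195] [-0.22  0.48  0.19  1.93 -0.13  0.74 -1.53] 0.464 15.216334446682998 58.90728771686554
```

jog_arm --plan '[{"tx": 0, "ty": 0, "tz": 0, "wx": 0, "wy": 0, "wz": 0.05, "claw": 1}, {"tx": 0, "ty": 0, "tz": 0, "wx": 0, "wy": 0, "wz": 0.1, "claw": 1}]'

```text
clock: 41.2
eef_pos: [514.5, 15.9, 201.9]
tool_rot: [3.141, -0.001, -0.155]
force: [-2.4, -2.9, 8.3]
width: 14.7
gripper_force: 59.0
```

```bash
python3 st.py
```

```text
41.2 [514.5  15.9 201.9] yaw -8.87 F [-2.4 -2.9  8.3] T [-0.741  0.534  0.197] [-0.25  0.48  0.23  1.93 -0.16  0.74 -1.65] 0.438 14.67452386381033 58.980916142463684
```

jog_arm --plan '[{"tx": 0, "ty": 0, "tz": 0, "wx": 0, "wy": 0, "wz": 0.05, "claw": 1}, {"tx": 0, "ty": 0, "tz": 0, "wx": 0, "wy": 0, "wz": 0.08, "claw": 1}]'

```text
clock: 41.4
eef_pos: [514.5, 15.9, 202.0]
tool_rot: [3.141, -0.001, -0.28]
force: [-2.5, -3.6, 9.6]
width: 15.4
gripper_force: 59.1
```

```bash
python3 st.py
```

```text
41.4 [514.5  15.9 202. ] yaw -16.03 F [-2.5 -3.6  9.6] T [-0.751  0.62   0.207] [-0.27  0.49  0.27  1.93 -0.18  0.75 -1.75] 0.012 15.429412650702353 59.06777858734131
```

jog_arm --plan '[{"tx": 0, "ty": 0, "tz": 0, "wx": 0, "wy": 0, "wz": 0.06, "claw": 1}]'

```text
clock: 41.5
eef_pos: [514.5, 15.9, 202.0]
tool_rot: [3.141, -0.001, -0.374]
force: [-2.3, -3.2, 8.6]
width: 15.2
gripper_force: 59.0
```

```bash
python3 st.py
```

```text
41.5 [514.5  15.9 202. ] yaw -21.43 F [-2.3 -3.2  8.6] T [-0.739  0.553  0.325] [-0.29  0.49  0.3   1.93 -0.2   0.75 -1.82] 0.655 15.185186761251513 59.01057422161102
```

jog_arm --plan '[{"tx": 0, "ty": 0, "tz": 0, "wx": 0, "wy": 0, "wz": 0.03, "claw": 1}]'

```text
clock: 41.6
eef_pos: [514.4, 15.9, 201.9]
tool_rot: [3.141, -0.001, -0.421]
force: [-2.9, -3.0, 8.5]
width: 15.2
gripper_force: 59.1
```

```bash
python3 st.py
```

```text
41.6 [514.4  15.9 201.9] yaw -24.15 F [-2.9 -3.   8.5] T [-0.754  0.601  0.176] [-0.3   0.49  0.31  1.93 -0.21  0.75 -1.86] -0.043 15.230892662928307 59.074761271476746
```

jog_arm --plan '[{"tx": 0, "ty": 0, "tz": 0, "wx": 0, "wy": 0, "wz": 0.06, "claw": 1}]'

```text
clock: 41.7
eef_pos: [514.5, 15.9, 202.0]
tool_rot: [-3.141, -0.001, -0.516]
force: [-3.1, -2.6, 7.9]
width: 15.0
gripper_force: 59.0
```

```bash
python3 st.py
```

```text
41.7 [514.5  15.9 202. ] yaw -29.57 F [-3.1 -2.6  7.9] T [-0.693  0.642  0.038] [-0.32  0.49  0.34  1.93 -0.23  0.75 -1.94] 0.963 15.041538706616938 59.02279078960419
```

jog_arm --plan '[{"tx": 0, "ty": 0, "tz": 0, "wx": 0, "wy": 0, "wz": 0.07, "claw": 1}, {"tx": 0, "ty": 0, "tz": 0, "wx": 0, "wy": 0, "wz": 0.07, "claw": 1}]'

```text
clock: 41.9
eef_pos: [514.5, 16.0, 202.0]
tool_rot: [-3.141, -0.001, -0.627]
force: [-2.1, -2.6, 10.1]
width: 15.3
gripper_force: 59.1
```

```bash
python3 st.py
```

```text
41.9 [514.5  16.  202. ] yaw -35.9 F [-2.1 -2.6 10.1] T [-0.67   0.615 -0.125] [-0.34  0.5   0.37  1.93 -0.25  0.75 -2.02] -0.34 15.338206676952232 59.146138429641724
```

The torque has turned negative, so the knob is past the first click and being drawn into the notch. I ease into the notch, release and look.

jog_arm --plan '[{"tx": 0, "ty": 0, "tz": 0, "wx": 0, "wy": 0, "wz": 0.05, "claw": 1}, {"tx": 0, "ty": 0, "tz": 0, "wx": 0, "wy": 0, "wz": 0.05, "claw": 0.5}, {"tx": 0, "ty": 0, "tz": 0, "wx": 0, "wy": 0, "wz": 0.05, "claw": 0.5}, {"tx": 0, "ty": 0, "tz": 0, "wx": 0, "wy": 0, "wz": 0.05, "claw": 0.5}, {"tx": 0, "ty": 0, "tz": 0, "wx": 0, "wy": 0, "wz": 0.05, "claw": 0.5}, {"tx": 0, "ty": 0, "tz": -0.1, "wx": 0, "wy": 0, "wz": 0.05, "claw": 0.5}, {"tx": 0, "ty": 0, "tz": -0.2, "wx": 0, "wy": 0, "wz": 0.05, "claw": 0.5}, {"tx": 0, "ty": 0, "tz": -0.3, "wx": 0, "wy": 0, "wz": 0.05, "claw": 0.5}, {"tx": 0, "ty": 0, "tz": -0.3, "wx": 0, "wy": 0, "wz": 0.05, "claw": 0.5}, {"tx": 0, "ty": 0, "tz": -0.3, "wx": 0, "wy": 0, "wz": 0.05, "claw": 0.5}]'

```text
clock: 42.9
eef_pos: [514.3, 17.1, 291.0]
tool_rot: [-3.141, -0.0, -0.703]
force: [-0.1, 0.1, -1.2]
width: 42.6
gripper_force: 0.0
```

Run:
```python
from h import *
s,p,P=knob('w7.png')
```

```text
wrist 2030 (array([514.2,  15. ]), array([49.1, 15.6]), 139.2) 232.7
wrist 52 (array([458.6,  22.4]), array([4.7, 0.4]), 133.2) 223.4
[514.30315978  17.12437219 290.95109715] [-3.14058303e+00 -4.09636448e-04 -7.03355783e-01] [-0.402  0.391  0.444  1.821 -0.2    0.973 -2.149]
```

View pics/w7.png

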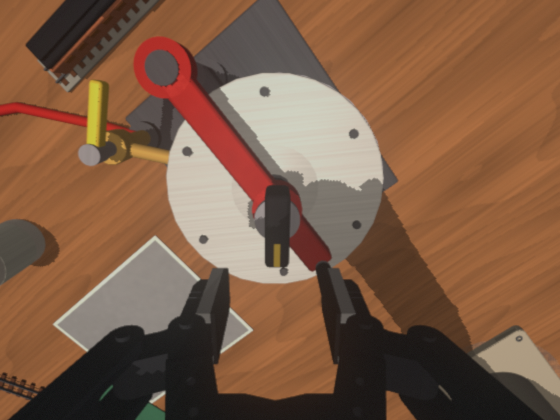

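The knob (277,227) stayed at the new angle, -41°, and did not spring back; it sits about one notch past the stop. Now the valve: the lever runs from about (95,150) to (97,85).

Run:
```python
from h import *
s=ctrl.read_state()
for n in ['wrist','top','scene']:
    p=ctrl.get_image(n);P=cloud(p,s);X,Y,Z=P[...,0],P[...,1],P[...,2];ok=p['depth']>0
    I=p['img'].astype(int)
    near=ok&(np.hypot(X-650,Y-90)<80)
    m=near&(I[...,0]>130)&(I[...,1]>120)&(I[...,2]<90)&(Z>132)&(Z<150)
    print(n,'lever',m.sum(),rect(P[m][:,:2]),np.percentile(Z[m],[5,50,95]).round(1))
    m=near&(Z>141)&(Z<165)&(abs(I.max(-1)-I.min(-1))<50)
    if m.sum()>5: print('cap',m.sum(),P[m].mean(0),rect(P[m][:,:2]),Z[m].max())
    m=near&(Z>100)
    print('all>100 z max',np.percentile(Z[m],99))
```

```text
wrist lever 785 (array([662. ,  85.3]), array([51.1, 10.4]), 127.1) [140.2 141.5 142.8]
cap 400 [641.24447878 111.7409876  144.65100099] (array([641.4, 112.3]), array([18.5, 16.8]), 50.4) 146.7222087456065
all>100 z max 188.54471043363355
top lever 2 (array([654.8, 104.1]), array([3.4, 0. ]), 134.5) [137.3 137.3 137.3]
cap 35 [642.16646538 112.11701245 144.7991564 ] (array([642. , 111.8]), array([15. , 14.7]), 171.2) 148.9582238021701
all>100 z max 148.4607091213066
scene lever 100 (array([664. ,  84.7]), array([52. , 11.5]), 126.4) [136.7 141.1 144.2]
cap 41 [644.1861661  106.82037756 144.87426273] (array([651.1,  66.2]), array([108.4,  16.6]), 99.7) 147.84604230156174
all>100 z max 188.69086663754942
```

jog_arm --plan '[{"tx": 0.07, "ty": -0.12, "tz": 0, "wx": 0, "wy": 0, "wz": 0.07, "claw": 0.5}, {"tx": 0.14, "ty": -0.24, "tz": 0, "wx": 0, "wy": 0, "wz": 0.141, "claw": 0.5}, {"tx": 0.21, "ty": -0.36, "tz": 0, "wx": 0, "wy": 0, "wz": 0.141, "claw": 0.5}, {"tx": 0.275, "ty": -0.48, "tz": 0, "wx": 0, "wy": 0, "wz": 0.141, "claw": 0.5}, {"tx": 0.275, "ty": -0.48, "tz": 0, "wx": 0, "wy": 0, "wz": 0.141, "claw": 0.5}, {"tx": 0.275, "ty": -0.48, "tz": 0.15, "wx": 0, "wy": 0, "wz": 0.141, "claw": 0.5}, {"tx": 0.275, "ty": -0.48, "tz": 0.3, "wx": 0, "wy": 0, "wz": 0.141, "claw": 0.5}, {"tx": 0.275, "ty": -0.48, "tz": 0.3, "wx": 0, "wy": 0, "wz": 0.141, "claw": 0.5}, {"tx": 0.275, "ty": -0.48, "tz": 0.3, "wx": 0, "wy": 0, "wz": 0.141, "claw": 0.5}]'

```text
clock: 44.0
eef_pos: [669.8, 72.9, 200.4]
tool_rot: [3.14, 0.001, -0.926]
force: [-0.3, -0.7, 0.9]
width: 42.7
gripper_force: 0.0
```

```bash
python3 st.py
python3 - <<'E'
from h import *
s=ctrl.read_state();p=ctrl.get_image('wrist');P=cloud(p,s);X,Y,Z=P[...,0],P[...,1],P[...,2];ok=p['depth']>0
I=p['img'].astype(int);m=ok&(np.hypot(X-650,Y-90)<80)&(I[...,0]>120)&(I[...,1]>110)&(I[...,2]<90)&(Z>132)&(Z<150)
print(m.sum(),rect(P[m][:,:2]) if m.sum()>9 else '');save(p,'w8.png')
E
```

```text
44.0 [669.8  72.9 200.4] yaw -53.06 F [-0.3 -0.7  0.9] T [ 0.062 -0.079  0.016] [-0.39  0.73  0.44  1.48 -0.34  1.   -2.36] 0.012 42.71772620100465 0.0
1209 (array([660.8,  88.6]), array([59.1, 14.8]), 131.5)
```

View pics/w8.png

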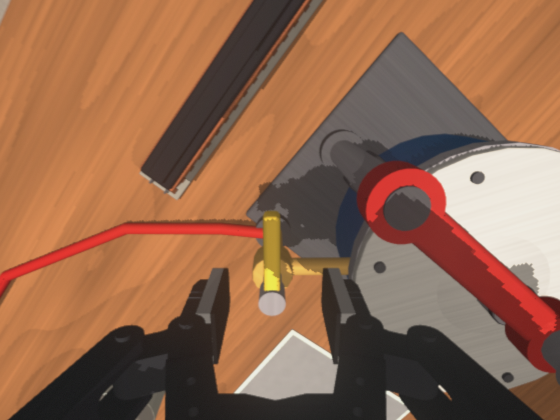

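jog_arm --plan '[{"tx": 0, "ty": 0, "tz": 0.1, "wx": 0, "wy": 0, "wz": 0, "claw": 0.5}, {"tx": 0, "ty": 0, "tz": 0.2, "wx": 0, "wy": 0, "wz": 0, "claw": 0.5}, {"tx": 0, "ty": 0, "tz": 0.255, "wx": 0, "wy": 0, "wz": 0, "claw": 0.5}, {"tx": 0, "ty": 0, "tz": 0.255, "wx": 0, "wy": 0, "wz": 0, "claw": 0.5}, {"tx": 0, "ty": 0, "tz": 0.255, "wx": 0, "wy": 0, "wz": 0, "claw": 1}, {"tx": 0, "ty": 0, "tz": 0.255, "wx": 0, "wy": 0, "wz": 0, "claw": 1}, {"tx": 0, "ty": 0, "tz": 0.255, "wx": 0, "wy": 0, "wz": 0, "claw": 1}, {"tx": 0, "ty": 0, "tz": 0.255, "wx": 0, "wy": 0, "wz": 0, "claw": 1}, {"tx": 0, "ty": 0, "tz": 0.255, "wx": 0, "wy": 0, "wz": 0, "claw": 1}, {"tx": 0, "ty": 0, "tz": 0.255, "wx": 0, "wy": 0, "wz": 0, "claw": 1}, {"tx": 0, "ty": 0, "tz": 0.255, "wx": 0, "wy": 0, "wz": 0, "claw": 1}]'

```text
clock: 45.15
eef_pos: [672.3, 73.2, 126.9]
tool_rot: [-3.137, -0.003, -0.925]
force: [0.5, -0.1, 7.4]
width: 9.5
gripper_force: 62.7
```

```bash
python3 st.py
python3 - <<'E'
from h import *
s=ctrl.read_state();e=s['eef_pos'];yaw=s['tool_rot'][2];C=np.array([641.4,112.]);v=e[:2]-C;print(np.hypot(*v),np.degrees(np.arctan2(v[1],v[0])))
ex=np.array([np.cos(yaw),np.sin(yaw)]);ey=np.array([np.sin(yaw),-np.cos(yaw)])
for d in list(range(8,97,8)):
    a=np.radians(d);w=np.array([[np.cos(a),-np.sin(a)],[np.sin(a),np.cos(a)]])@v-v
    print(d,round(w@ex/300,3),round(w@ey/300,3),round(-d/90,3))
E
```

```text
45.15 [672.3  73.2 126.9] yaw -53.03 F [ 0.5 -0.1  7.4] T [0.005 0.029 0.046] [-0.37  0.81  0.4   1.54 -0.38  0.86 -2.33] -0.043 9.466710679734696 62.74112820625305
49.56895216407672 -51.429339168372266
8 -0.002 -0.023 -0.089
16 -0.008 -0.045 -0.178
24 -0.016 -0.067 -0.267
32 -0.028 -0.087 -0.356
40 -0.042 -0.105 -0.444
48 -0.058 -0.121 -0.533
56 -0.077 -0.135 -0.622
64 -0.097 -0.146 -0.711
72 -0.119 -0.154 -0.8
80 -0.141 -0.159 -0.889
88 -0.164 -0.161 -0.978
96 -0.187 -0.159 -1.067
```

jog_arm --plan '[{"tx": -0.002, "ty": -0.023, "tz": 0, "wx": 0, "wy": 0, "wz": -0.089, "claw": 1}, {"tx": -0.008, "ty": -0.045, "tz": 0, "wx": 0, "wy": 0, "wz": -0.178, "claw": 1}, {"tx": -0.016, "ty": -0.067, "tz": 0, "wx": 0, "wy": 0, "wz": -0.267, "claw": 1}, {"tx": -0.028, "ty": -0.087, "tz": 0, "wx": 0, "wy": 0, "wz": -0.356, "claw": 1}, {"tx": -0.042, "ty": -0.105, "tz": 0, "wx": 0, "wy": 0, "wz": -0.444, "claw": 1}, {"tx": -0.058, "ty": -0.121, "tz": 0, "wx": 0, "wy": 0, "wz": -0.533, "claw": 1}, {"tx": -0.077, "ty": -0.135, "tz": 0, "wx": 0, "wy": 0, "wz": -0.622, "claw": 1}, {"tx": -0.097, "ty": -0.146, "tz": 0, "wx": 0, "wy": 0, "wz": -0.711, "claw": 1}, {"tx": -0.119, "ty": -0.154, "tz": 0, "wx": 0, "wy": 0, "wz": -0.8, "claw": 1}, {"tx": -0.141, "ty": -0.159, "tz": 0, "wx": 0, "wy": 0, "wz": -0.889, "claw": 1}, {"tx": -0.141, "ty": -0.159, "tz": 0, "wx": 0, "wy": 0, "wz": -0.889, "claw": 1}]'

```text
clock: 46.25
eef_pos: [686.3, 135.6, 127.0]
tool_rot: [3.138, -0.007, 0.472]
force: [3.8, -0.6, 4.8]
width: 9.0
gripper_force: 62.7
```

```bash
python3 st.py
python3 - <<'E'
from h import *
s=ctrl.read_state();e=s['eef_pos'];yaw=s['tool_rot'][2];C=np.array([641.4,112.]);v=e[:2]-C;print(np.hypot(*v),np.degrees(np.arctan2(v[1],v[0])))
ex=np.array([np.cos(yaw),np.sin(yaw)]);ey=np.array([np.sin(yaw),-np.cos(yaw)])
for d in [5,8,9,10,11,12,13]:
    a=np.radians(d);w=np.array([[np.cos(a),-np.sin(a)],[np.sin(a),np.cos(a)]])@v-v
    print(d,round(w@ex/300,3),round(w@ey/300,3),round(-d/90,3))
E
```

```text
46.25 [686.3 135.6 127. ] yaw 27.06 F [ 3.8 -0.6  4.8] T [-0.041 -0.727  0.234] [-0.25  0.81  0.03  1.46 -0.02  0.86 -1.32] 0.466 9.041638498151988 62.68671154975891
50.72460636438545 27.699343036688354
5 -0.001 -0.015 -0.056
8 -0.002 -0.024 -0.089
9 -0.002 -0.026 -0.1
10 -0.003 -0.029 -0.111
11 -0.003 -0.032 -0.122
12 -0.004 -0.035 -0.133
13 -0.005 -0.038 -0.144
```

jog_arm --plan '[{"tx": -0.001, "ty": -0.015, "tz": 0, "wx": 0, "wy": 0, "wz": -0.056, "claw": 1}, {"tx": -0.003, "ty": -0.029, "tz": 0, "wx": 0, "wy": 0, "wz": -0.111, "claw": 1}, {"tx": -0.003, "ty": -0.034, "tz": 0, "wx": 0, "wy": 0, "wz": -0.122, "claw": 1}, {"tx": -0.003, "ty": -0.034, "tz": 0, "wx": 0, "wy": 0, "wz": -0.122, "claw": 1}]'

```text
clock: 46.65
eef_pos: [681.7, 142.8, 127.0]
tool_rot: [3.136, -0.007, 0.657]
force: [5.3, -2.6, 4.7]
width: 9.6
gripper_force: 62.7
```

```bash
python3 st.py
```

```text
46.65 [681.7 142.8 127. ] yaw 37.67 F [ 5.3 -2.6  4.7] T [-0.378 -0.995 -0.167] [-0.24  0.8  -0.02  1.47  0.03  0.86 -1.18] 0.22 9.585838862335583 62.65541195869446
```

jog_arm --plan '[{"tx": 0, "ty": -0.006, "tz": 0, "wx": 0, "wy": 0, "wz": -0.02, "claw": 1}, {"tx": 0, "ty": -0.01, "tz": 0, "wx": 0, "wy": 0, "wz": -0.03, "claw": 1}, {"tx": 0, "ty": -0.01, "tz": 0, "wx": 0, "wy": 0, "wz": -0.03, "claw": 1}]'

```text
clock: 46.95
eef_pos: [681.4, 143.2, 127.1]
tool_rot: [3.133, -0.008, 0.7]
force: [8.6, -3.7, 3.8]
width: 9.5
gripper_force: 65.3
```

```bash
python3 st.py
```

```text
46.95 [681.4 143.2 127.1] yaw 40.13 F [ 8.6 -3.7  3.8] T [-0.774 -1.64  -1.017] [-0.23  0.8  -0.03  1.48  0.04  0.85 -1.15] 1.045 9.493631298007346 65.26237026555464
```

jog_arm --plan '[{"tx": 0, "ty": 0.003, "tz": 0, "wx": 0, "wy": 0, "wz": 0.01, "claw": 0.5}, {"tx": 0, "ty": 0.003, "tz": 0, "wx": 0, "wy": 0, "wz": 0.01, "claw": 0.5}, {"tx": 0, "ty": 0.003, "tz": 0, "wx": 0, "wy": 0, "wz": 0.01, "claw": 0.5}, {"tx": 0, "ty": 0.003, "tz": 0, "wx": 0, "wy": 0, "wz": 0.01, "claw": 0.5}, {"tx": 0, "ty": 0.003, "tz": -0.1, "wx": 0, "wy": 0, "wz": 0.01, "claw": 0.5}, {"tx": 0, "ty": 0.003, "tz": -0.25, "wx": 0, "wy": 0, "wz": 0.01, "claw": 0.5}, {"tx": 0, "ty": 0.003, "tz": -0.4, "wx": 0, "wy": 0, "wz": 0.01, "claw": 0.5}, {"tx": -0.1, "ty": -0.15, "tz": -0.6, "wx": 0, "wy": 0, "wz": 0.01, "claw": 0.5}, {"tx": -0.2, "ty": -0.3, "tz": -0.6, "wx": 0, "wy": 0, "wz": 0.01, "claw": 0.5}, {"tx": -0.25, "ty": -0.4, "tz": -0.6, "wx": 0, "wy": 0, "wz": 0.01, "claw": 0.5}, {"tx": -0.25, "ty": -0.4, "tz": -0.6, "wx": 0, "wy": 0, "wz": 0.01, "claw": 0.5}, {"tx": -0.25, "ty": -0.4, "tz": -0.6, "wx": 0, "wy": 0, "wz": 0.01, "claw": 0.5}]'

```text
clock: 48.15
eef_pos: [538.9, 190.6, 305.1]
tool_rot: [-3.141, -0.001, 0.697]
force: [0.7, -0.2, -0.5]
width: 42.6
gripper_force: 0.0
```

```bash
python3 st.py
python3 - <<'E'
from h import *
s=ctrl.read_state()
for n in ['top','scene']:
    p=ctrl.get_image(n);P=cloud(p,s);X,Y,Z=P[...,0],P[...,1],P[...,2];ok=p['depth']>0;I=p['img'].astype(int)
    m=ok&(np.hypot(X-650,Y-112)<85)&(I[...,0]>120)&(I[...,1]>110)&(I[...,2]<90)&(Z>130)&(Z<150)
    print(n,m.sum(),rect(P[m][:,:2]) if m.sum()>5 else '')
    m=ok&(Z>115)&(Z<135)&(np.hypot(X-514,Y-16)<104)&(I.min(-1)>130)
    A=np.c_[P[m][:,:2]-[514,16],np.ones(m.sum())];print('lid',m.sum(),np.linalg.lstsq(A,P[m][:,2],rcond=None)[0].round(4))
    m=ok&(Z>208)&(Z<245)&(np.hypot(X-490,Y-17)<70);k,l=cv2.connectedComponents(m.astype(np.uint8))
    for i in range(1,k):
        if (l==i).sum()>10: print('high',(l==i).sum(),rect(P[l==i][:,:2]))
save(p,'s3.png')
E
```

```text
48.15 [538.9 190.6 305.1] yaw 39.95 F [ 0.7 -0.2 -0.5] T [-0.02  -0.036  0.017] [-0.36  0.44 -0.05  1.64  0.02  1.06 -1.28] -0.113 42.59645703568622 0.0
top 55 (array([670.4, 133.5]), array([49.7, 11.2]), 37.1)
lid 4461 [1.200000e-03 1.500000e-03 1.244981e+02]
high 186 (array([514.5,  15.7]), array([49.5, 24.9]), 151.7)
high 28 (array([454. ,  18.4]), array([10.9, 10.7]), 134.4)
scene 90 (array([671.2, 131.4]), array([51.5, 10.8]), 36.2)
lid 2893 [ 2.500000e-03 -7.000000e-04  1.246812e+02]
high 37 (array([455.9,  17.8]), array([13.5,  9.9]), 163.3)
high 180 (array([515.3,  13.1]), array([50.8, 25.8]), 147.8)
```

View pics/s3.png

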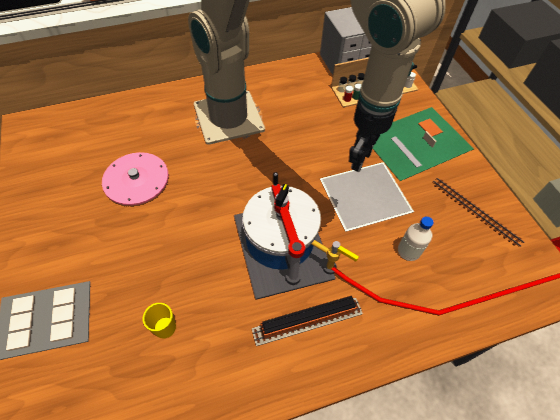

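The scene shows the lid seated at (282,215), the arm shut over it, the lever at (348,250) pointing away from the pot, and the coach, bottle and cup where they were. Everything measures as wanted, so I hand it in.

```bash
python3 -c "
from cell import ctrl
print(ctrl.finish_job())"
```

```text
the job is handed in; nothing more can be done
None
```

The job is handed in with no verdict returned: all three moulds (blue, orange and red; no green one was there) stand upright, holes up, in the pot, the lid is level and home, the clamp arm is shut, the knob was stopped after its first click, and the air lever was then turned fully open.

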